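# Put the mixed-up pigment bottles back on their own stands

## Robot

A 6-joint arm with a two-finger parallel gripper is mounted at the origin on the work surface. World frame = base frame: x ahead of the robot, y to its left, z up, the work surface at z = 0. Lengths are in m, angles in rad, forces in N, time in s.
With the tool pointing down it reaches from about 0.35 to 0.975 m from the base axis. Payload 4.9 kg.
Tool frame: the origin (TCP) lies midway between the tips of the shut fingers; the grasp point (between the pads) lies ctrl.grip_point_offset behind it (ctrl.grip_point_offset is the distance from the TCP to the grasp point, in m); x points along the fingers, y is the direction in which the jaws open and shut, and the axes are right-handed (so a half turn about x gives the same grasp; the last joint's range is limited). The gripper opens to 85 mm and grips with 20 to 120 N. Pads are 22 mm wide; open, the fingers measure 114 mm over their backs; the gripper's body (76 mm by 85 mm) begins 54 mm behind the grasp point. The pads swing forward as they close: fully open they stand 13 mm farther back than shut.
Start: joints at [-0.119, 0.053, 1.613, -0, 1.476, -0.119], TCP at [0.625, 0, 0.197] pointing down, gripper open.
Joint ranges: [-3.01, 3.01], [-1.01, 2.22], [0.06, 2.58], [-1.02, 4.17], [0.09, 2.62], [-3.14, 3.14]. Speed limits (rad/s): [2.57, 2.57, 3.14, 3.14, 3.14, 3.14].

## Interface

Orientations are given as a rotation vector (axis times angle).
In Python, from station import ctrl gives the robot as it stands. The module is installed in compiled form; this text tells all that it offers.
- The arm moves only by the tool drive_tool, never from a script. Its argument "commands" is text: rows parted by semicolons, each of 5 numbers parted by spaces: the closure, from -1 (fully open) to 1 (shut), so that 0 is half open, then the shift along the tool's x, y, z in units of 40 mm (1.0 is 40 mm), then the turn about the tool's x in units of 5 degrees (1.0 is 5 degrees). A call has 1 to 8 rows; each row is the pose to reach, as a shift and turn from the pose commanded when the call began, along the tool's axes at that moment; what a row does not reach only later rows make up. A row lasts 1/12 s, in which the tool goes at most 41.7 mm and 7.16 degrees, less where a joint would pass 70% of its speed; a pose out of reach is approached as far as the arm can. A call with a gripper value outside its range is refused whole. The fingers move at their own pace and stop on an object; "newtons" is the grip in N (left out, the last holds). Time passes only in rows, so rows that repeat a pose let the fingers close. It gives the time, the measured TCP pose, the force and the opening at its end, in the units of the state.
- ctrl.get_obs(): the state, without advancing time (a new reading comes with each control period).
- ctrl.get_image(name): name is "scene" or "side" or "wrist"; returns (picture, depth): 384x512x3 uint8, blue, green, red; 384x512 float32, m along the optical axis (not along the pixel's ray), 0 where there is no reading.
- ctrl.camera_info(name): a dict with "K" (3x3 intrinsics, pixels), "k1" (the pictures are not rectified: a ray, as slopes to the right and down, at radius r is drawn at 1 + k1 r^2 times it, then the intrinsics apply), "T" (4x4, takes a point from camera to world coordinates). Camera axes: x right, y down, z forward; pixel columns grow to the right and rows downward; lengths in m; the calibration is good to about 2 mm. A picture is of the moment at which its call begins: read the wrist's pose just before it. camera_info takes no time and is no camera call; for the wrist camera it gives the pose at the moment of the call.
- ctrl.finish_job(): hands the job in, once; it reports no verdict.
The state is a dict: "t": time; "q": joint angles; "dq": joint speeds; "effort": joint torques, N m; "tool_pos": TCP position; "tool_rot": TCP orientation; "contact_force": force on the tool from outside, world axes, zero at the start; "wrist_torque": the same for the moment, N m; "opening": finger opening in m.
Only numpy, scipy, OpenCV 4.12 (cv2) and the standard library are available. Lean on these libraries where they do the work, as an engineer would, in place of code of your own. Each camera call takes 0.05 s, during which the arm holds its last target.

## Task

The four closed pigment bottles have been left on one another's stands: swap them round until each stands upright in the middle of the stand of its own shape (wide round jar on the wide round stand, slim round bottle on the small round one, square on square, oblong on oblong). The empty hexagonal stand is there for parking on the way; never set a bottle down on the bench or let one fall over. Leave the pen machine on its rest where it is.

Things in the scene. Friction and masses are not known exactly. Their poses are not given: they have to be found in the camera images.
- jar_wide_center (a point): Wide round jar of opaque white plastic with a black cap, closed, loose, 50 to 230 g: body 56 mm across and 44 mm high, lid 55 mm across, 58 mm high in all. This point is its centre, half-way up; z is up through the cap.
- bottle_slim_center (a point): Slim round bottle of opaque white plastic with a black cap, closed, loose, 50 to 230 g: body 36 mm across and 52 mm high, narrower tapered cap, 70 mm high in all. This point is its centre, half-way up; z is up through the cap.
- bottle_square_center (a point): Square bottle of opaque white plastic with a black cap, closed, loose, 50 to 230 g: body 44 x 44 mm and 50 mm high, round cap 32 mm across, 66 mm high in all. This point is its centre, half-way up; z is up through the cap. x and y are square to its flat sides.
- bottle_oblong_center (a point): Oblong bottle of opaque white plastic with a black cap, closed, loose, 50 to 230 g: body 62 mm along its x, 32 mm along its y and 50 mm high, round cap 26 mm across, 68 mm high in all. This point is its centre, half-way up; z is up through the cap.
- stand_wide_round_top (a point): Wide round stand, 112 mm across, fixed to the bench, bare stainless steel, flat top 12 mm above the bench with no rim. This point is the centre of its top face; z up. Home of the wide round jar.
- stand_small_round_top (a point): Small round stand, 74 mm across, fixed to the bench, bare stainless steel, flat top 12 mm above the bench with no rim. This point is the centre of its top face; z up. Home of the slim round bottle.
- stand_square_top (a point): Square stand, 84 x 84 mm, fixed to the bench, bare stainless steel, flat top 12 mm above the bench with no rim. This point is the centre of its top face; z up, x and y square to its sides. Home of the square bottle.
- stand_oblong_top (a point): Oblong stand, 110 mm along its x and 70 mm along its y, fixed to the bench, bare stainless steel, flat top 12 mm above the bench with no rim. This point is the centre of its top face; z up. Home of the oblong bottle.
- stand_hexagon_top (a point): Hexagonal stand, 84 mm across flats, fixed to the bench, bare stainless steel, flat top 12 mm above the bench with no rim. This point is the centre of its top face; z up. The spare: empty at the start.
- machine_center (a point): Pen-shaped tattoo machine lying on its black rest, about 130 mm long, 40 mm wide and 49 mm high, loose, dark metal; not to be handled. This point is the middle of its rest, 25 mm above the bench; x runs along the pen.
There are look-alikes about, which are no part of the job. Leave any green look-alike of the part that bears bottle_slim_center alone.

How it is judged:
At the end, for the whole second after the job is handed in: Each of the four bottles stands upright (within 0.1 rad) on the stand of its own shape, its centre within 12 mm of the middle of the stand horizontally and its height within 5 mm of standing on it; all released and at rest (horizontal distance between jar_wide_center and stand_wide_round_top below 0.012 m and height (world z) of jar_wide_center between 0.036 and 0.046 m and angle between each of jar_wide_center, bottle_slim_center, bottle_square_center, bottle_oblong_center's own z axis and vertical below 0.1 rad and horizontal distance between bottle_slim_center and stand_small_round_top below 0.012 m and height (world z) of bottle_slim_center between 0.042 and 0.052 m and horizontal distance between bottle_square_center and stand_square_top below 0.012 m and height (world z) of bottle_square_center between 0.04 and 0.05 m and horizontal distance between bottle_oblong_center and stand_oblong_top below 0.012 m and height (world z) of bottle_oblong_center between 0.041 and 0.051 m); the robot touches nothing.
It fails at once if the wide round jar is put down on the bench or falls over (its centre sinks 8 mm or more below its height on a stand, or it leans by more than 0.8 rad) (height (world z) of jar_wide_center below 0.033 m or angle between jar_wide_center's own z axis and vertical above 0.8 rad).
It fails at once if the slim round bottle is put down on the bench or falls over (its centre sinks 8 mm or more below its height on a stand, or it leans by more than 0.8 rad) (height (world z) of bottle_slim_center below 0.039 m or angle between bottle_slim_center's own z axis and vertical above 0.8 rad).
It fails at once if the square bottle is put down on the bench or falls over (its centre sinks 8 mm or more below its height on a stand, or it leans by more than 0.8 rad) (height (world z) of bottle_square_center below 0.037 m or angle between bottle_square_center's own z axis and vertical above 0.8 rad).
It fails at once if the oblong bottle is put down on the bench or falls over (its centre sinks 8 mm or more below its height on a stand, or it leans by more than 0.8 rad) (height (world z) of bottle_oblong_center below 0.038 m or angle between bottle_oblong_center's own z axis and vertical above 0.8 rad).
It fails at once if the pen machine on its rest is moved by more than 20 mm (distance of machine_center from where it was at the start of the episode above 0.02 m).
It also fails if it takes over 131 s, if anything falls off the work surface, if the arm or the gripper's body presses on something with over 40 N, if the wrist force passes 120 N, or if a joint passes its speed limit or range.

## Working session

There is one attempt and no reset: what is moved stays moved. The work goes in short steps, Python scripts to look and compute and a tool call to move; the robot and the scene stay as the last step left them, time stands still between calls to the robot, and variables do not carry over. Pictures are saved under pics/ and viewed, and the job is handed in when it is done.

Besides the shell and the picture viewer there is one more tool, called after "Request:" by a JSON object that holds its "fn" and its "kwargs", one argument or row to a line. drive_tool: Moves the arm, as the interface text tells. Its arguments: {"type":"object","properties":{"commands":{"type":"string"},"newtons":{"type":"number"}},"required":["commands"]}

```bash
mkdir -p pics; ls
python3 - <<'E'
from station import ctrl
import cv2,numpy as np
o=ctrl.get_obs();print(o, ctrl.grip_point_offset)
for n in("scene","side","wrist"):
    i=ctrl.camera_info(n);print(n,i)
    p,d=ctrl.get_image(n);cv2.imwrite(f"pics/{n}0.png",p);np.save(f"pics/{n}0.npy",d)
print(ctrl.get_obs()['t'])
E
```

```text
pics
{'t': 0.0, 'q': array([-1.19005282e-01,  5.33516425e-02,  1.61430921e+00, -7.91782558e-06,
        1.47599141e+00, -1.19020899e-01]), 'dq': array([-0.00082117, -0.00077112,  0.00206333,  0.0019947 , -0.00219752,
        0.00196998]), 'effort': array([ 2.70554956e-04, -3.93670499e+01, -3.70175600e+01, -1.62778279e-04,
        6.93513779e-03, -6.06393527e-06]), 'tool_pos': array([6.24302795e-01, 7.79904994e-05, 1.95957238e-01]), 'tool_rot': array([ 1.20839381,  1.21088822, -1.21058211]), 'contact_force': array([-0.09930181,  0.04034672, -0.1281851 ]), 'wrist_torque': array([ 0.00258813, -0.0211589 , -0.03146985]), 'opening': 0.0854408334080065} 0.0187
scene {'K': array([[348.83573125,   0.        , 257.21905959],
       [  0.        , 348.83573125, 191.62467281],
       [  0.        ,   0.        ,   1.        ]]), 'k1': 0.02843132556210347, 'T': array([[-0.1528658 ,  0.61239332, -0.77563295,  1.26942963],
       [ 0.98802867,  0.11120199, -0.10692743,  0.10652602],
       [ 0.02077028, -0.78269313, -0.62206114,  0.60979646],
       [ 0.        ,  0.        ,  0.        ,  1.     
[... 299 characters left out ...]
, -0.66213305,  0.65674371],
       [ 0.01627505, -0.66231472, -0.74904895,  0.78809256],
       [ 0.        ,  0.        ,  0.        ,  1.        ]])}
wrist {'K': array([[278.24449564,   0.        , 261.35266586],
       [  0.        , 278.24449564, 190.76405338],
       [  0.        ,   0.        ,   1.        ]]), 'k1': -0.061375543249596265, 'T': array([[ 9.99998505e-01, -1.66480322e-04, -1.72084446e-03,
         6.25041071e-01],
       [-7.16255997e-04, -9.45809185e-01, -3.24722148e-01,
         8.35164494e-02],
       [-1.57353065e-03,  3.24722895e-01, -9.45807890e-01,
         3.72495718e-01],
       [ 0.00000000e+00,  0.00000000e+00,  0.00000000e+00,
         1.00000000e+00]])}
0.15
```

View pics/scene0.png

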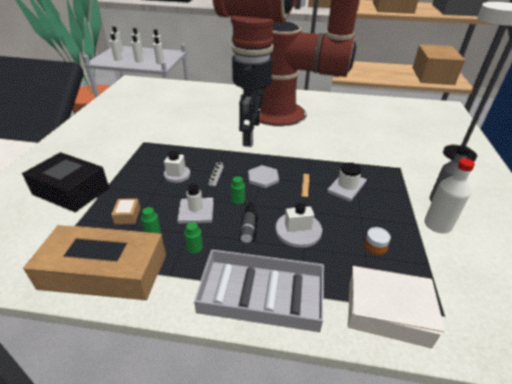

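View pics/side0.png

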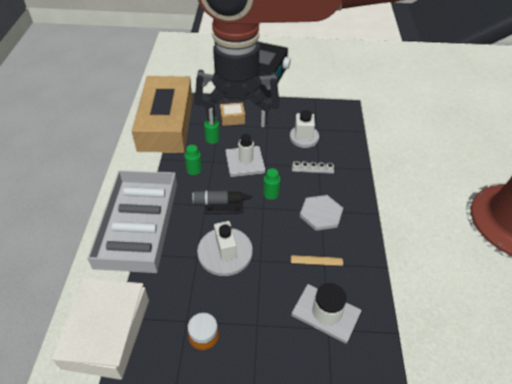

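View pics/wrist0.png

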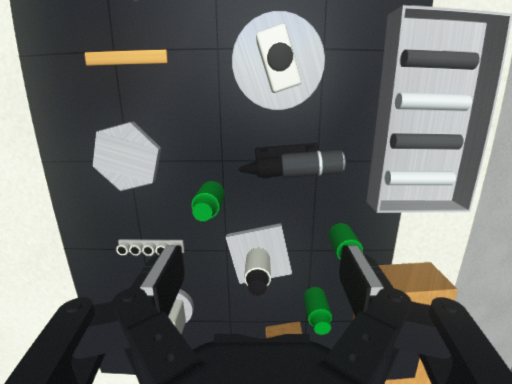

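```bash
cat > h.py <<'E'
import cv2,numpy as np
def pts(d,i):
    K=i['K'];k1=i['k1'];T=i['T']
    v,u=np.mgrid[0:d.shape[0],0:d.shape[1]].astype(float)
    uv=np.stack([u.ravel(),v.ravel()],1).reshape(-1,1,2)
    s=cv2.undistortPoints(uv,K,np.array([k1,0,0,0.])).reshape(-1,2)
    z=d.ravel()[:,None]
    P=np.hstack([s*z,z])@T[:3,:3].T+T[:3,3]
    P[d.ravel()<=0]=np.nan
    return P.reshape(d.shape+(3,))
E
python3 - <<'E'
from h import *
from station import ctrl
import scipy.spatial
for n in("scene","side","wrist"):
    i=ctrl.camera_info(n);d=np.load(f"pics/{n}0.npy");p=cv2.imread(f"pics/{n}0.png")
    P=pts(d,i)
    print(n,'bench z', np.nanmedian(P[...,2][(p.max(2)<60)&(abs(P[...,2])<.02)]))
    M=np.zeros((450,400,3),np.uint8)  # rows: x .35-.80 ; 
    x0,y0=.2,-.4
    M=np.zeros((700,800,3),np.uint8)
    Z=P[...,2];ok=(Z>-.02)&(Z<.1)
    c=((P[ok][:,:2]-[x0,y0])*1000).round()
    c=np.nan_to_num(c,nan=-1).astype(int);g=(c[:,0]>=0)&(c[:,0]<700)&(c[:,1]>=0)&(c[:,1]<800)
    M[c[g,0],c[g,1]]=p[ok][g]
    h=np.zeros((700,800),np.uint8)
    h[c[g,0],c[g,1]]=np.clip((Z[ok][g]*2500)+20,0,255)
    cv2.imwrite(f"pics/{n}_h.png",cv2.applyColorMap(cv2.dilate(h,np.ones((3,3))),cv2.COLORMAP_JET)[:600])
E
```

```text
scene bench z 0.0017635127748357737
side bench z -0.0006609438670880374
wrist bench z 0.0006610363665686125
```

View pics/side_h.png

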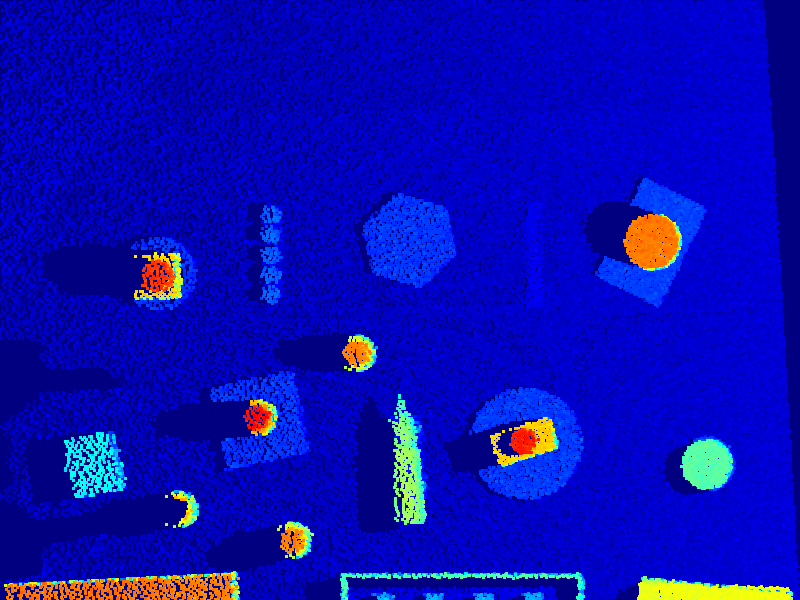

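View pics/wrist_h.png

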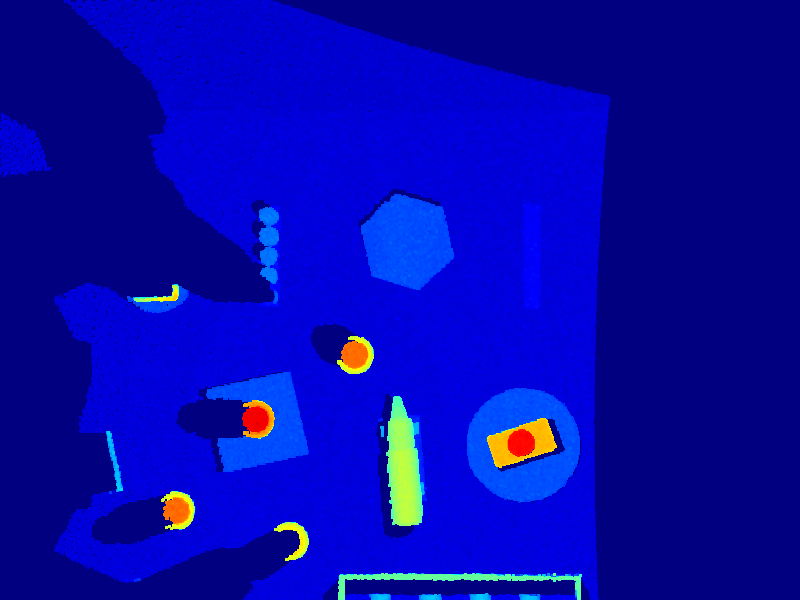

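```bash
cat > fit.py <<'E'
from h import *
from scipy.ndimage import median_filter
def fits(P,name,quiet=False):
    R={'oblstand':(.44,.255),'wide':(.643,.125),'small':(.475,-.238),'sq':(.62,-.142),'hex':(.44,.008)}
    F=P.reshape(-1,3);F=F[np.isfinite(F[:,0])]
    for k,c in R.items():
        Q=F[np.hypot(F[:,0]-c[0],F[:,1]-c[1])<.08]
        Q=Q[(Q[:,2]<.11)]
        S=Q[(Q[:,2]>.009)&(Q[:,2]<.016)]
        # drop isolated pts
        from scipy.spatial import cKDTree
        def clean(A,r=.004,n=5):
            if len(A)<n: return A
            t=cKDTree(A[:,:2]);return A[np.array([len(b) for b in t.query_ball_point(A[:,:2],r)])>=n]
        S=clean(S)
        if len(S)>30:
            s=(S[:,:2]*1000).astype(np.float32)
            r=cv2.minAreaRect(s);e=cv2.minEnclosingCircle(s)
            print(name,k,'rect',np.round(r[0],1),np.round(r[1],1),round(r[2],1),'circ',np.round(e[0],1),round(e[1],1),'z',round(np.median(S[:,2]),4))
        for lab,a,b in(('shoulder',.050,.066),('top',.066,.09)):
            B=clean(Q[(Q[:,2]>a)&(Q[:,2]<b)],.003,4)
            if len(B)>15:
                s=(B[:,:2]*1000).astype(np.float32)
                r=cv2.minAreaRect(s);e=cv2.minEnclosingCircle(s)
                print('   ',lab,'rect',np.round(r[0],1),np.round(r[1],1),round(r[2],1),'circ',np.round(e[0],1),round(e[1],1),'z',round(np.median(B[:,2]),4))
E
python3 - <<'E'
from fit import *
from station import ctrl
for n in("scene","side","wrist"):
    i=ctrl.camera_info(n);d=np.load(f"pics/{n}0.npy")
    fits(pts(d,i),n)
from scipy.spatial.transform import Rotation as R
print(R.from_rotvec(ctrl.get_obs()['tool_rot']).as_matrix().round(3))
E
```

```text
scene oblstand rect [446.8 250.6] [ 64.1 103.8] 61.8 circ [448.2 249.3] 58.3 z 0.0125
    shoulder rect [460.5 248.3] [52.6 21.7] 80.1 circ [450.8 250. ] 26.3 z 0.0571
    top rect [453.8 250.5] [42.6 33. ] 86.3 circ [447.4 250.9] 23.6 z 0.0704
scene wide rect [656.2 125.7] [ 88.7 109.6] 5.2 circ [646.8 124.8] 54.9 z 0.0129
    shoulder rect [645.5 122. ] [31.8 59.2] 18.7 circ [646.3 122.5] 32.6 z 0.0606
    top rect [645.9 122.4] [24.5 20.5] 83.6 circ [645.2 122.5] 12.2 z 0.0786
scene small rect [ 491.3 -229.6] [32.9 62.1] 40.6 circ [ 481.5 -237.9] 31.2 z 0.0125
    shoulder rect [ 488. -234.] [27.6 55.6] 46.0 circ [ 479.  -243.3] 27.8 z 0.0587
    top rect [ 484.4 -240.1] [17.1 26.8] 47.0 circ [ 482.5 -242.4] 14.0 z 0.0754
scene sq rect [ 623.5 -140.4] [83.4 80.8] 10.8 circ [ 625.4 -141.8] 54.1 z 0.0129
    shoulder rect [ 630.6 -141.1] [14.6 33.2] 12.2 circ [ 625.1 -142.3] 16.6 z 0.0587
    top rect [ 624.  -141.5] [16.9 27.1] 19.7 circ [ 623.3 -141.8] 13.7 z 0.076
scene hex rect [448.5  14. ] [71.1 84.5] 38.4 circ [446.3  13.1] 42.9 z 0.0125
side oblstand rect [442.2 251.8] [ 70.
[... 1127 characters left out ...]
. ] [31.7 62.1] 18.3 circ [641.9 121. ] 33.6 z 0.0616
    top rect [642.7 120.1] [24.7 24.7] 43.1 circ [642.8 120.6] 12.9 z 0.0796
wrist small rect [ 500.1 -241.1] [21.2 57.7] 17.4 circ [ 495.4 -242.6] 29.2 z 0.0119
    shoulder rect [ 497.2 -231.4] [ 9.2 21.6] 32.7 circ [ 493.3 -233.8] 10.8 z 0.0548
wrist sq rect [ 621.2 -143.3] [84.4 85.4] 12.7 circ [ 621.3 -143.2] 58.6 z 0.0119
    shoulder rect [ 618.7 -141.3] [27.6 35.1] 88.5 circ [ 618.9 -144.8] 18.0 z 0.062
    top rect [ 619.5 -144.1] [26.3 27. ] 52.2 circ [ 618.9 -144.7] 14.8 z 0.081
wrist hex rect [441.7   6.7] [95.8 83.4] 12.7 circ [441.5   7.1] 48.0 z 0.0116
[[-0.002  1.    -0.   ]
 [ 0.    -0.    -1.   ]
 [-1.    -0.002 -0.   ]]
```

Request:
{"fn": "drive_tool", "kwargs": {
  "commands": "-1 0 0.1 -0.7 -0.9; -1 0 0.2 -1.5 -1.8; -1 0 0.3 -2.3 -2.8; -1 0 0.44 -3.05 -3.7; -1 0 0.44 -3.05 -3.7; -1 0 0.44 -3.05 -3.7",
  "newtons": 40
}}

```text
t: 0.65
tool_pos: [0.6423, 0.1233, 0.1966]
tool_rot: [0.966, 1.346, -0.967]
contact_force: [0.0, -0.1, 0.1]
opening: 0.0855
```

```bash
cat > look.py <<'E'
import sys
from fit import *
from station import ctrl
o=ctrl.get_obs();i=ctrl.camera_info('wrist');p,d=ctrl.get_image('wrist')
print(o['t'],o['tool_pos'].round(4),o['opening'].round(4))
cv2.imwrite(f'pics/{sys.argv[1]}.png',p)
fits(pts(d,i),'wrist')
E
python3 look.py w1
```

```text
Traceback (most recent call last):
  File "look.py", line 5, in <module>
    print(o['t'],o['tool_pos'].round(4),o['opening'].round(4))
                                        ^^^^^^^^^^^^^^^^^^
AttributeError: 'float' object has no attribute 'round'
```

```bash
sed -i "s/o\['opening'\].round(4)/o['opening']/" look.py; python3 look.py w1
```

```text
0.7 [0.6423 0.1222 0.1966] 0.08557048070202129
wrist oblstand rect [461.7 239.9] [70.4 68.9] 63.5 circ [460.8 240.4] 48.0 z 0.0116
    shoulder rect [458.8 234.6] [43.9 11.9] 46.8 circ [454.6 238.5] 21.9 z 0.0564
    top rect [447.8 233. ] [51.6 19.1] 16.0 circ [445.4 241.3] 25.8 z 0.0695
wrist wide rect [644.6 123.2] [110.6 110.2] 27.3 circ [644.3 123.5] 56.0 z 0.0116
    shoulder rect [642.6 121.9] [31.4 61.6] 17.6 circ [642.5 121.6] 33.6 z 0.0613
    top rect [642.3 121.4] [24.4 25.2] 16.5 circ [642.5 121.5] 12.9 z 0.0794
wrist sq rect [ 620.9 -143.2] [84.  85.7] 13.0 circ [ 624.2 -142.8] 56.5 z 0.0118
    shoulder rect [ 619.4 -137.1] [19.2 34.3] 81.1 circ [ 618.7 -142.7] 17.4 z 0.0596
    top rect [ 620.5 -138. ] [14.8 27.3] 71.6 circ [ 618.7 -143.2] 13.7 z 0.0738
wrist hex rect [441.1   7.2] [95.9 84.6] 72.6 circ [442.    6.7] 48.7 z 0.0116
```

View pics/w1.png

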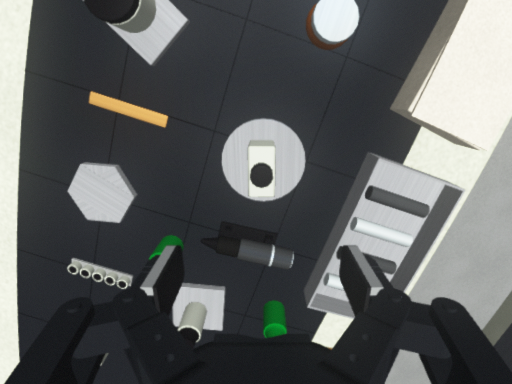

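Request:
{"fn": "drive_tool", "kwargs": {
  "commands": "-1 0.9 0 0 0.1; -1 1.8 0 0 0.1; -1 2.7 0 0 0.1; -1 3.4 0 0 0.1; -1 4.0 0 0 0.1; -1 4.3 0 0 0.1; -1 4.32 0 0 0.1; -1 4.32 0 0 0.1"
}}

```text
t: 1.42
tool_pos: [0.6426, 0.1211, 0.0244]
tool_rot: [0.975, 1.342, -0.976]
contact_force: [0.9, 0.2, -0.1]
opening: 0.0855
```

Request:
{"fn": "drive_tool", "kwargs": {
  "commands": "0 0 0 0 0; 0.3 0 0 0 0; 1 0 0 0 0; 1 0 0 0 0; 1 0 0 0 0; 1 0 0 0 0; 1 0 0 0 0"
}}

```text
t: 2.0
tool_pos: [0.6433, 0.1221, 0.026]
tool_rot: [0.975, 1.34, -0.974]
contact_force: [-2.0, -0.8, 5.7]
opening: 0.0295
```

Request:
{"fn": "drive_tool", "kwargs": {
  "commands": "1 -0.1 0 0 0; 1 -0.4 0 0 0; 1 -0.9 0 0 0; 1 -1.5 0 0 0; 1 -2.1 0 0 0; 1 -2.7 0 0 0; 1 -2.8 0 0 0; 1 -2.8 0 0 0"
}}

```text
t: 2.67
tool_pos: [0.6443, 0.1222, 0.1395]
tool_rot: [0.977, 1.337, -0.971]
contact_force: [0.3, -0.5, -2.0]
opening: 0.0289
```

```bash
cat > to.py <<'E'
import sys
import numpy as np
from station import ctrl
from scipy.spatial.transform import Rotation as R
o=ctrl.get_obs();M=R.from_rotvec(o['tool_rot']).as_matrix()
t=np.array([float(a) for a in sys.argv[1:4]])/1000
yaw=np.degrees(np.arctan2(M[1,1],M[0,1]))
print(round(o['t'],2),(o['tool_pos']*1000).round(1),'yaw',yaw.round(2),'open',round(o['opening'],4),'units',(M.T@(t-o['tool_pos'])/.04).round(3), 'turn', [((yaw-float(a))/5).round(2) for a in sys.argv[4:5]])
E
python3 to.py 441.5 7.5 140
```

```text
2.67 [644.3 122.2 139.5] yaw 18.0 open 0.0289 units [-0.041 -5.707  1.16 ] turn []
```

Request:
{"fn": "drive_tool", "kwargs": {
  "commands": "1 0 -0.4 0.08 0; 1 0 -1.1 0.22 0; 1 0 -1.9 0.39 0; 1 0 -2.7 0.55 0; 1 0 -3.5 0.71 0; 1 0 -4.3 0.87 0; 1 0 -5.1 1.04 0; 1 0 -5.65 1.16 0"
}}

```text
t: 3.33
tool_pos: [0.4384, 0.0075, 0.1334]
tool_rot: [0.973, 1.346, -0.978]
contact_force: [0.8, -0.4, -1.0]
opening: 0.0294
```

Request:
{"fn": "drive_tool", "kwargs": {
  "commands": "1 0 0 0 0; 1 0 0 0 0; 1 0 0 0 0"
}}

```text
t: 3.58
tool_pos: [0.4417, 0.0083, 0.1353]
tool_rot: [0.975, 1.343, -0.975]
contact_force: [0.6, 1.0, -0.9]
opening: 0.0292
```

```bash
python3 to.py 441.5 7.5 27; python3 look.py w2
```

```text
3.58 [441.7   8.3 135.3] yaw 17.99 open 0.0292 units [ 2.708 -0.008  0.019] turn []
3.5833 [0.4417 0.0083 0.1353] 0.02915952434443189
wrist oblstand rect [475.  197.2] [15.1  7.4] 18.1 circ [474.  200.2] 7.6 z 0.0115
wrist wide rect [642.6 122.1] [109.4 112.3] 32.9 circ [644.1 122.5] 56.6 z 0.0117
wrist small rect [ 481.  -215.9] [41.6 19.3] 6.4 circ [ 481.1 -216.9] 22.4 z 0.0117
wrist sq rect [ 640.7 -165.4] [55.7 15. ] 36.2 circ [ 641.9 -167.2] 28.0 z 0.0117
    shoulder rect [ 603.5 -151.2] [ 3.7 15.2] 20.0 circ [ 604. -151.] 7.7 z 0.062
    top rect [ 613.8 -151.8] [13.2 26.3] 55.3 circ [ 615.6 -149.1] 13.5 z 0.0814
wrist hex rect [438.   15.1] [94.7 71.9] 22.3 circ [441.2   7.5] 47.8 z 0.0115
```

View pics/w2.png

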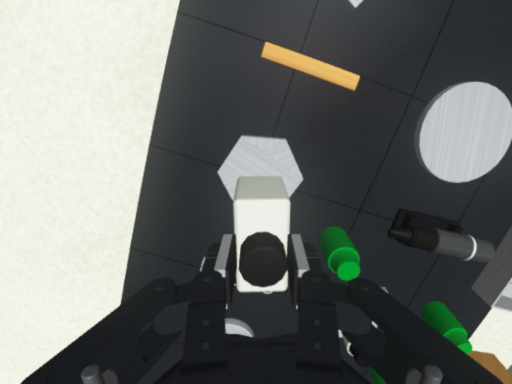

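Request:
{"fn": "drive_tool", "kwargs": {
  "commands": "1 0.5 0 0 0; 1 1.1 0 0 0; 1 1.7 0 0 0; 1 2.2 0 0 0; 1 2.5 0 0 0; 1 2.6 0 0 0; 1 2.68 0 0 0; 1 2.68 0 0 0"
}}

```text
t: 4.3
tool_pos: [0.4423, 0.0083, 0.029]
tool_rot: [0.974, 1.342, -0.975]
contact_force: [-0.1, -0.6, -0.5]
opening: 0.0294
```

Request:
{"fn": "drive_tool", "kwargs": {
  "commands": "1 0.02 0 0 0; 1 0.04 0 0 0; 1 0.04 0 0 0"
}}

```text
t: 4.55
tool_pos: [0.4427, 0.008, 0.0284]
tool_rot: [0.975, 1.34, -0.974]
contact_force: [0.0, -0.7, -0.9]
opening: 0.0294
```

Request:
{"fn": "drive_tool", "kwargs": {
  "commands": "1 0.02 0 0 0; 1 0.05 0 0 0; 1 0.05 0 0 0; 1 0.05 0 0 0"
}}

```text
t: 4.88
tool_pos: [0.4424, 0.008, 0.0261]
tool_rot: [0.975, 1.341, -0.974]
contact_force: [-0.7, 0.6, 1.1]
opening: 0.0295
```

Request:
{"fn": "drive_tool", "kwargs": {
  "commands": "1 0.02 0 0 0; 1 0.02 0 0 0; 1 0.02 0 0 0; 0.3 0.02 0 0 0; 0 0.02 0 0 0; -0.5 0.02 0 0 0; -1 0.02 0 0 0; -1 0.02 0 0 0"
}}

```text
t: 5.55
tool_pos: [0.4417, 0.0081, 0.0245]
tool_rot: [0.975, 1.342, -0.975]
contact_force: [0.5, -1.2, 0.1]
opening: 0.0768
```

Request:
{"fn": "drive_tool", "kwargs": {
  "commands": "-1 0 0 0 0; -1 -0.1 0 0 0; -1 -0.6 0 0 0; -1 -1.4 0 0 0; -1 -2.2 0 0 0; -1 -3.0 0 0 0; -1 -3.9 0 0 0; -1 -4.3 0 0 0"
}}

```text
t: 6.22
tool_pos: [0.444, 0.0078, 0.2026]
tool_rot: [0.977, 1.335, -0.971]
contact_force: [0.3, -0.2, 0.6]
opening: 0.0854
```

```bash
python3 to.py 442 251.5 190 64; python3 look.py w3
```

```text
6.22 [444.    7.8 202.6] yaw 18.0 open 0.0854 units [ 0.307  1.834 -5.812] turn [np.float64(-9.2)]
6.2167 [0.444  0.0078 0.2026] 0.08540637741735753
wrist oblstand rect [471.9 205.4] [50.7 25. ] 19.2 circ [467.8 217.2] 25.4 z 0.0116
wrist wide rect [644.5 122.6] [111.1 110.9] 19.1 circ [643.9 122.7] 56.5 z 0.0117
wrist small rect [ 472.  -237.3] [72.1 59.8] 13.9 circ [ 474.5 -243.1] 37.5 z 0.0118
    shoulder rect [ 476.3 -243.2] [44.1 40.4] 2.9 circ [ 475.9 -244.4] 28.8 z 0.0609
    top rect [ 473.4 -234.4] [24.8  8.2] 15.3 circ [ 474.4 -237.9] 12.4 z 0.0699
wrist sq rect [ 599.9 -148.9] [42.6 84.7] 12.5 circ [ 599.2 -148.9] 45.2 z 0.0119
    shoulder rect [ 607.9 -143.9] [32.3 14.3] 83.9 circ [ 613.6 -144.5] 16.2 z 0.0602
    top rect [ 616.4 -145.4] [22.9 27.1] 23.6 circ [ 617.7 -145.5] 14.5 z 0.081
wrist hex rect [440.6   7.4] [95.7 84.4] 14.2 circ [441.1   7.2] 48.3 z 0.0114
    shoulder rect [441.5   7.8] [31.6 61.5] 17.0 circ [441.6   7.7] 33.2 z 0.0614
    top rect [441.6   7.4] [24.6 25.2] 9.5 circ [441.7   7.3] 12.9 z 0.0795
```

View pics/w3.png

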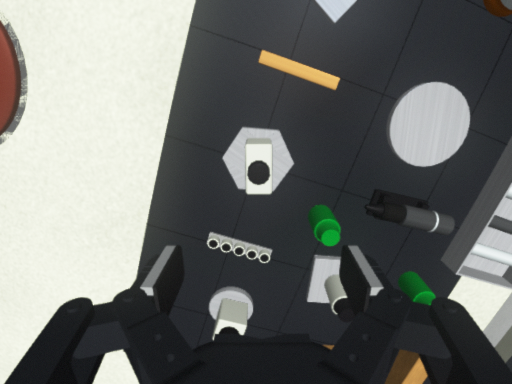

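Request:
{"fn": "drive_tool", "kwargs": {
  "commands": "-1 0 0.2 -0.6 0; -1 0 0.4 -1.4 0; -1 0 0.7 -2.2 0; -1 0 0.95 -3.0 0; -1 0 1.2 -3.9 0; -1 0 1.5 -4.8 0; -1 0 1.75 -5.6 0; -1 0 1.83 -5.8 0"
}}

```text
t: 6.93
tool_pos: [0.4389, 0.255, 0.1963]
tool_rot: [0.972, 1.345, -0.971]
contact_force: [0.2, 0.0, -0.2]
opening: 0.0856
```

Request:
{"fn": "drive_tool", "kwargs": {
  "commands": "-1 0 0 0 0; -1 0 0 0 0; -1 0 0 0 0"
}}

```text
t: 7.18
tool_pos: [0.4399, 0.2502, 0.1965]
tool_rot: [0.975, 1.341, -0.976]
contact_force: [0.1, -0.1, -0.1]
opening: 0.0853
```

```bash
python3 look.py w4;python3 to.py 442 251.5 22
```

```text
7.1833 [0.4399 0.2502 0.1965] 0.08533353687980573
wrist oblstand rect [442.4 249.5] [ 70.3 110. ] 63.6 circ [442.8 249.3] 63.8 z 0.0116
    shoulder rect [433.9 268.3] [49.5 15.5] 24.4 circ [437.1 261.4] 24.7 z 0.0556
    top rect [441.9 250.6] [53.6 54. ] 33.7 circ [442.2 250.3] 27.4 z 0.0696
wrist wide rect [637.5 128.5] [110.4  93.7] 48.1 circ [643.6 123.6] 56.2 z 0.0118
wrist hex rect [441.3   8.8] [91.2 85. ] 74.9 circ [440.1   6.8] 48.5 z 0.0116
    shoulder rect [439.4  14.7] [32.1 47.6] 19.4 circ [440.7  14.9] 27.6 z 0.0612
    top rect [440.4   8.8] [25.9 22. ] 52.5 circ [441.5   8.3] 13.2 z 0.0789
7.23 [440.  250.  196.6] yaw 17.9 open 0.0854 units [ 4.365  0.06  -0.023] turn []
```

View pics/w4.png

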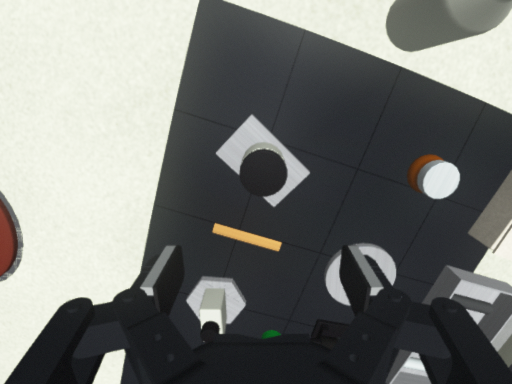

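Request:
{"fn": "drive_tool", "kwargs": {
  "commands": "-1 0.8 0.05 0 0; -1 1.7 0.05 0 0; -1 2.6 0.05 0 0; -1 3.4 0.05 0 0; -1 4.0 0.05 0 0; -1 4.3 0.05 0 0; -1 4.35 0.05 0 0; -1 4.35 0.05 0 0"
}}

```text
t: 7.9
tool_pos: [0.4421, 0.2512, 0.0229]
tool_rot: [0.975, 1.341, -0.976]
contact_force: [-0.3, -0.2, -0.4]
opening: 0.0854
```

Request:
{"fn": "drive_tool", "kwargs": {
  "commands": "-0.5 0 0 0 0; -0.2 0 0 0 0; 1 0 0 0 0; 1 0 0 0 0; 1 0 0 0 0; 1 0 0 0 0; 1 0 0 0 0"
}}

```text
t: 8.48
tool_pos: [0.4433, 0.2525, 0.0254]
tool_rot: [0.976, 1.34, -0.972]
contact_force: [-2.1, -1.2, 5.4]
opening: 0.053
```

Request:
{"fn": "drive_tool", "kwargs": {
  "commands": "1 -0.1 0 0 0; 1 -0.4 0 0 0; 1 -0.9 0 0 0; 1 -1.5 0 0 0; 1 -2.1 0 0 0; 1 -2.7 0 0 0; 1 -2.8 0 0 0; 1 -2.8 0 0 0"
}}

```text
t: 9.15
tool_pos: [0.4434, 0.2526, 0.1377]
tool_rot: [0.978, 1.339, -0.97]
contact_force: [0.0, 0.1, -2.2]
opening: 0.0529
```

```bash
python3 to.py 644 124 140
```

```text
9.15 [443.4 252.6 137.7] yaw 18.01 open 0.0529 units [-0.039  3.776  4.608] turn []
```

Request:
{"fn": "drive_tool", "kwargs": {
  "commands": "1 0 0.3 0.35 0; 1 0 0.7 0.85 0; 1 0 1.2 1.5 0; 1 0 1.7 2.1 0; 1 0 2.3 2.8 0; 1 0 2.9 3.5 0; 1 0 3.4 4.2 0; 1 0 3.76 4.6 0"
}}

```text
t: 9.82
tool_pos: [0.6425, 0.1207, 0.1318]
tool_rot: [0.974, 1.343, -0.979]
contact_force: [0.1, 0.7, -2.6]
opening: 0.0527
```

Request:
{"fn": "drive_tool", "kwargs": {
  "commands": "1 0 0 0 0; 1 0 0 0 0; 1 0 0 0 0"
}}

```text
t: 10.07
tool_pos: [0.6401, 0.1237, 0.1326]
tool_rot: [0.973, 1.345, -0.977]
contact_force: [-0.6, 0.3, -2.2]
opening: 0.0528
```

```bash
python3 to.py 644 124 25.4;  python3 look.py w5
```

```text
10.07 [640.1 123.7 132.6] yaw 18.0 open 0.0528 units [2.679 0.106 0.026] turn []
10.0667 [0.6401 0.1237 0.1326] 0.0527873177925512
wrist oblstand rect [453.5 243.5] [69.9 87.5] 64.3 circ [453.3 243.8] 55.1 z 0.0116
wrist wide rect [641.8 133.2] [111.5  91.3] 14.2 circ [644.1 123.7] 55.9 z 0.0116
wrist sq rect [ 612.6 -135.8] [114.   47.2] 49.8 circ [ 621.  -142.9] 57.6 z 0.0118
wrist hex rect [449.3  15.5] [65.2 95.7] 48.4 circ [442.2   7.3] 48.1 z 0.0115
    shoulder rect [442.6   7.9] [32.5 61.4] 18.0 circ [442.8   7.9] 33.6 z 0.0611
    top rect [442.5   7.7] [26.2 25.2] 80.5 circ [442.1   7.9] 13.6 z 0.079
```

View pics/w5.png

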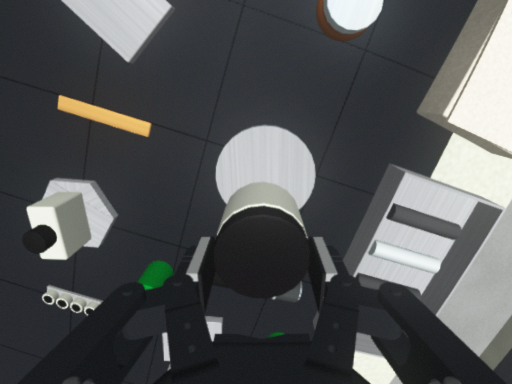

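Request:
{"fn": "drive_tool", "kwargs": {
  "commands": "1 0.5 0.1 0 0; 1 1.1 0.1 0 0; 1 1.7 0.1 0 0; 1 2.2 0.1 0 0; 1 2.5 0.1 0 0; 1 2.62 0.1 0 0; 1 2.66 0.1 0 0; 1 2.66 0.1 0 0"
}}

```text
t: 10.78
tool_pos: [0.6458, 0.125, 0.0291]
tool_rot: [0.975, 1.341, -0.974]
contact_force: [0.7, -0.9, -1.9]
opening: 0.0527
```

Request:
{"fn": "drive_tool", "kwargs": {
  "commands": "1 0 0 0 0; 1 0.02 0 0 0; 1 0.03 0 0 0"
}}

```text
t: 11.03
tool_pos: [0.6465, 0.1247, 0.0287]
tool_rot: [0.976, 1.34, -0.973]
contact_force: [0.1, -0.4, -1.2]
opening: 0.0528
```

Request:
{"fn": "drive_tool", "kwargs": {
  "commands": "1 0.03 -0.04 0 0; 1 0.06 -0.04 0 0; 1 0.06 -0.04 0 0; 1 0.06 -0.04 0 0"
}}

```text
t: 11.37
tool_pos: [0.6442, 0.124, 0.0255]
tool_rot: [0.975, 1.341, -0.975]
contact_force: [-2.2, -0.5, 2.0]
opening: 0.0532
```

Contact felt; release and retreat.

Request:
{"fn": "drive_tool", "kwargs": {
  "commands": "0.1 0 0 0 0; -0.2 0 0 0 0; -0.6 0 0 0 0; -1 0 0 0 0; -1 0 0 0 0; -1 0 0 0 0; -1 0 0 0 0"
}}

```text
t: 11.95
tool_pos: [0.6439, 0.1242, 0.0246]
tool_rot: [0.975, 1.342, -0.975]
contact_force: [0.0, -0.6, 0.2]
opening: 0.0855
```

Request:
{"fn": "drive_tool", "kwargs": {
  "commands": "-1 0 0 0 0; -1 -0.1 0 0 0; -1 -0.6 0 0 0; -1 -1.4 0 0 0; -1 -2.2 0 0 0; -1 -3.0 0 0 0; -1 -3.9 0 0 0; -1 -4.3 0 0 0"
}}

```text
t: 12.62
tool_pos: [0.6463, 0.1244, 0.2035]
tool_rot: [0.978, 1.335, -0.969]
contact_force: [0.6, -1.3, 1.0]
opening: 0.0856
```

```bash
python3 to.py 441.6 7.5 200; python3 look.py w6
```

```text
12.62 [646.3 124.4 203.5] yaw 18.01 open 0.0856 units [ 0.043 -5.77   1.197] turn []
12.6167 [0.6463 0.1244 0.2035] 0.0856206357909233
wrist oblstand rect [443.1 249. ] [ 70.5 109.9] 64.0 circ [442.9 249.2] 63.9 z 0.0116
wrist wide rect [644.7 123.6] [110.3 109.1] 16.1 circ [644.3 123.6] 55.9 z 0.0116
    shoulder rect [638.1 140.8] [49.6 16.5] 21.2 circ [640.9 133.6] 24.8 z 0.0555
    top rect [645.4 122.9] [53.4 54.1] 17.1 circ [645.2 122.5] 27.4 z 0.0696
wrist sq rect [ 621.9 -142.4] [83.9 85.3] 12.1 circ [ 622.7 -142.5] 56.2 z 0.0118
    shoulder rect [ 619.9 -137.6] [20.8 34.6] 77.8 circ [ 618.7 -143.1] 17.5 z 0.0604
    top rect [ 620.6 -138.1] [15.5 27.8] 71.5 circ [ 618.9 -143.2] 13.9 z 0.0748
wrist hex rect [449.3  17.1] [63.4 95.5] 49.0 circ [441.8   8.2] 48.0 z 0.0116
    shoulder rect [442.4   8.5] [32.1 62.1] 19.2 circ [443.    8.4] 33.4 z 0.0611
    top rect [442.7   7.5] [25.2 25.1] 57.2 circ [442.2   7.3] 13.2 z 0.0792
```

View pics/w6.png

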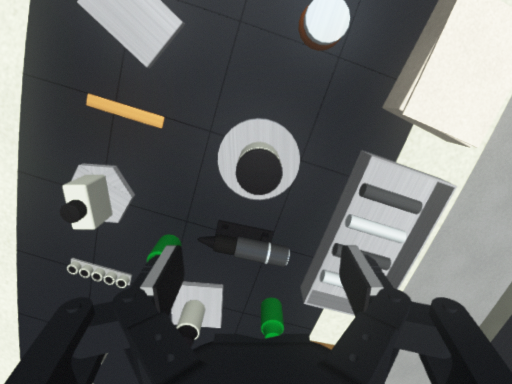

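Request:
{"fn": "drive_tool", "kwargs": {
  "commands": "-1 0 -0.6 0.12 0; -1 0 -1.3 0.27 0; -1 0 -2.1 0.44 0; -1 0 -2.9 0.6 0; -1 0 -3.7 0.77 0; -1 0 -4.6 0.95 0; -1 0 -5.5 1.14 0; -1 0 -5.75 1.19 0"
}}

```text
t: 13.33
tool_pos: [0.4366, 0.0065, 0.1959]
tool_rot: [0.975, 1.342, -0.977]
contact_force: [0.4, 0.1, 0.1]
opening: 0.0858
```

Request:
{"fn": "drive_tool", "kwargs": {
  "commands": "-1 0 0 0 0; -1 0 0 0 0; -1 0 0 0 0"
}}

```text
t: 13.58
tool_pos: [0.4406, 0.008, 0.197]
tool_rot: [0.975, 1.341, -0.974]
contact_force: [-0.8, 0.8, 0.7]
opening: 0.0851
```

```bash
python3 to.py 442 7.7 23; python3 look.py w7|grep -A3 hex
```

```text
13.58 [440.6   8.  197. ] yaw 18.01 open 0.0851 units [4.35  0.029 0.019] turn []
wrist hex rect [441.1   7.2] [95.9 84.1] 73.2 circ [440.8   7.3] 48.1 z 0.0115
    shoulder rect [441.3   7.8] [31.3 61.1] 18.8 circ [441.1   7.6] 33.5 z 0.0614
    top rect [441.8   7.6] [24.4 25. ] 19.7 circ [441.7   7.5] 12.8 z 0.0794
```

Request:
{"fn": "drive_tool", "kwargs": {
  "commands": "-1 0.8 0.02 0 0; -1 1.7 0.02 0 0; -1 2.6 0.02 0 0; -1 3.4 0.02 0 0; -1 4.0 0.02 0 0; -1 4.28 0.02 0 0; -1 4.33 0.02 0 0; -1 4.33 0.02 0 0"
}}

```text
t: 14.3
tool_pos: [0.441, 0.0083, 0.0235]
tool_rot: [0.974, 1.343, -0.975]
contact_force: [-0.2, 0.6, 0.7]
opening: 0.0859
```

Request:
{"fn": "drive_tool", "kwargs": {
  "commands": "0 0 0 0 0; 0.3 0 0 0 0; 1 0 0 0 0; 1 0 0 0 0; 1 0 0 0 0; 1 0 0 0 0; 1 0 0 0 0"
}}

```text
t: 14.88
tool_pos: [0.4416, 0.0079, 0.025]
tool_rot: [0.975, 1.34, -0.974]
contact_force: [-2.1, -0.0, 6.0]
opening: 0.0297
```

Request:
{"fn": "drive_tool", "kwargs": {
  "commands": "1 -0.1 0 0 0; 1 -0.4 0 0 0; 1 -0.9 0 0 0; 1 -1.5 0 0 0; 1 -2.1 0 0 0; 1 -2.7 0 0 0; 1 -2.8 0 0 0; 1 -2.8 0 0 0"
}}

```text
t: 15.55
tool_pos: [0.442, 0.0078, 0.1375]
tool_rot: [0.976, 1.338, -0.973]
contact_force: [0.1, -0.5, -1.2]
opening: 0.0298
```

```bash
python3 to.py 442.6 250 140 64
```

```text
15.55 [442.    7.8 137.5] yaw 18.0 open 0.0298 units [-0.067  1.884 -5.753] turn [np.float64(-9.2)]
```

Request:
{"fn": "drive_tool", "kwargs": {
  "commands": "1 0 0.15 -0.4 -0.6; 1 0 0.4 -1.1 -1.7; 1 0 0.65 -1.9 -2.9; 1 0 0.9 -2.7 -4.1; 1 0 1.15 -3.5 -5.3; 1 0 1.4 -4.3 -6.6; 1 0 1.7 -5.2 -8.0; 1 0 1.88 -5.75 -9.2"
}}

```text
t: 16.22
tool_pos: [0.4393, 0.2524, 0.1329]
tool_rot: [0.349, 1.546, -0.351]
contact_force: [0.1, -1.0, -1.3]
opening: 0.0294
```

Request:
{"fn": "drive_tool", "kwargs": {
  "commands": "1 0 0 0 0; 1 0 0 0 0; 1 0 0 0 0"
}}

```text
t: 16.47
tool_pos: [0.4401, 0.2493, 0.1336]
tool_rot: [0.355, 1.544, -0.358]
contact_force: [0.3, 0.3, -0.5]
opening: 0.0298
```

```bash
python3 to.py 442.6 250 25 64;  python3 look.py w8
```

```text
16.47 [440.1 249.3 133.6] yaw 63.96 open 0.0298 units [2.715 0.051 0.055] turn [np.float64(-0.01)]
16.4667 [0.4401 0.2493 0.1336] 0.02983158981299785
wrist oblstand rect [442.3 249.4] [ 70.2 110.3] 63.7 circ [442.5 249.2] 63.9 z 0.0116
wrist wide rect [624.  147.8] [86.2 51. ] 53.0 circ [624.2 147.5] 44.6 z 0.0118
wrist small rect [ 494.6 -221.6] [11.6 46.4] 44.3 circ [ 491.4 -224.8] 23.2 z 0.0117
wrist hex rect [440.4   7. ] [85.6 96.9] 43.7 circ [440.4   6.4] 49.0 z 0.0117
```

View pics/w8.png

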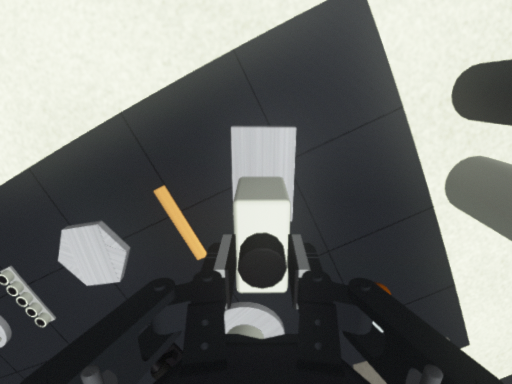

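Request:
{"fn": "drive_tool", "kwargs": {
  "commands": "1 0.5 0.03 0.03 0; 1 1.1 0.03 0.03 0; 1 1.7 0.03 0.03 0; 1 2.2 0.03 0.03 0; 1 2.5 0.03 0.03 0; 1 2.62 0.03 0.03 0; 1 2.68 0.03 0.03 0; 1 2.7 0.03 0.03 0"
}}

```text
t: 17.18
tool_pos: [0.4434, 0.2504, 0.0281]
tool_rot: [0.357, 1.54, -0.356]
contact_force: [-0.5, -0.4, -0.6]
opening: 0.0299
```

Request:
{"fn": "drive_tool", "kwargs": {
  "commands": "1 0.01 0 0 0; 1 0.03 0 0 0; 1 0.04 0 0 0; 1 0.04 0 0 0"
}}

```text
t: 17.52
tool_pos: [0.4433, 0.2508, 0.0267]
tool_rot: [0.356, 1.54, -0.355]
contact_force: [-0.3, -0.0, -1.4]
opening: 0.0294
```

Request:
{"fn": "drive_tool", "kwargs": {
  "commands": "1 0.02 0 0 0; 1 0.04 0 0 0; 1 0.05 0 0 0; 1 0.05 0 0 0"
}}

```text
t: 17.85
tool_pos: [0.4431, 0.2508, 0.0251]
tool_rot: [0.356, 1.541, -0.356]
contact_force: [-2.2, -1.2, 4.9]
opening: 0.03
```

Request:
{"fn": "drive_tool", "kwargs": {
  "commands": "0.3 0 0 0 0; 0 0 0 0 0; -0.5 0 0 0 0; -1 0 0 0 0; -1 0 0 0 0; -1 0 0 0 0; -1 0 0 0 0; -1 0 0 0 0"
}}

```text
t: 18.52
tool_pos: [0.4427, 0.2506, 0.0239]
tool_rot: [0.356, 1.541, -0.356]
contact_force: [-0.8, 0.6, -0.4]
opening: 0.0856
```

Request:
{"fn": "drive_tool", "kwargs": {
  "commands": "-1 0 0 0 0; -1 -0.1 0 0 0; -1 -0.6 0 0 0; -1 -1.4 0 0 0; -1 -2.2 0 0 0; -1 -3.0 0 0 0; -1 -3.9 0 0 0; -1 -4.3 0 0 0"
}}

```text
t: 19.18
tool_pos: [0.4448, 0.2514, 0.2021]
tool_rot: [0.359, 1.535, -0.352]
contact_force: [-0.2, 0.0, 0.6]
opening: 0.0853
```

```bash
python3 to.py 619 -143 200 18; python3 look.py w9|head -4
```

```text
19.18 [444.8 251.4 202.1] yaw 64.0 open 0.0853 units [ 0.056 -6.954  8.236] turn [np.float64(9.2)]
19.1833 [0.4448 0.2514 0.2021] 0.08530415619482601
wrist oblstand rect [442.8 249.1] [ 70.2 109.2] 63.6 circ [442.6 249.4] 63.8 z 0.0116
    shoulder rect [443.3 250.2] [31.8 61.7] 63.4 circ [443.5 250.3] 33.4 z 0.0614
    top rect [443.  250.1] [24.7 24.4] 61.6 circ [443.7 250.3] 13.0 z 0.0795
```

View pics/w9.png

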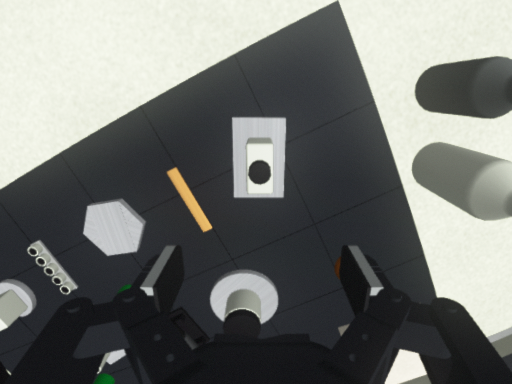

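Request:
{"fn": "drive_tool", "kwargs": {
  "commands": "-1 0 -0.3 0.4 1.2; -1 0 -0.9 1.05 2.6; -1 0 -1.5 1.8 4; -1 0 -2.1 2.5 5.4; -1 0 -2.7 3.2 6.8; -1 0 -3.3 3.9 8.2; -1 0 -3.9 4.6 9.6; -1 0 -4.5 5.3 11"
}}

```text
t: 19.9
tool_pos: [0.5546, -0.0059, 0.1957]
tool_rot: [1.097, 1.277, -1.097]
contact_force: [-0.1, 0.4, 0.5]
opening: 0.0853
```

```bash
python3 to.py 619 -143 200 0
```

```text
19.9 [554.6  -5.9 195.7] yaw 8.64 open 0.0853 units [-0.109  1.077  3.631] turn [np.float64(1.73)]
```

Request:
{"fn": "drive_tool", "kwargs": {
  "commands": "-1 0 0.25 0.8 0.9; -1 0 0.5 1.7 1.7; -1 0 0.8 2.6 1.7; -1 0 1.0 3.3 1.7; -1 0 1.05 3.5 1.7; -1 0 1.05 3.55 1.7; -1 0 1.05 3.55 1.7; -1 0 1.05 3.55 1.7"
}}

```text
t: 20.57
tool_pos: [0.6176, -0.1366, 0.1958]
tool_rot: [1.202, 1.215, -1.202]
contact_force: [0.4, -0.8, 0.2]
opening: 0.0853
```

```bash
python3 to.py 619 -143 23 0;python3 look.py w10
```

```text
20.57 [ 617.6 -136.6  195.8] yaw 0.55 open 0.0853 units [4.319 0.037 0.163] turn [np.float64(0.11)]
20.5667 [ 0.6176 -0.1366  0.1958] 0.08530980981400603
wrist small rect [ 479.1 -232.7] [48.3 73. ] 66.8 circ [ 474.4 -244.2] 36.8 z 0.0116
    shoulder rect [ 477.2 -233.6] [44.8 19.6] 3.5 circ [ 477.1 -235.7] 23.4 z 0.0611
    top rect [ 473.8 -241.9] [30.9 20.8] 35.2 circ [ 476.5 -245.9] 16.2 z 0.0772
wrist sq rect [ 621.3 -143.2] [84.1 84.2] 12.6 circ [ 620.9 -142.8] 58.3 z 0.0116
    shoulder rect [ 618.6 -142.6] [35.2 30.3] 3.3 circ [ 618.8 -145. ] 17.8 z 0.0631
    top rect [ 618.5 -143.7] [26.8 26.2] 36.6 circ [ 619.3 -144. ] 14.5 z 0.0813
wrist hex rect [441.2   6.9] [94.8 85.6] 74.9 circ [441.    6.1] 48.4 z 0.0115
```

View pics/w10.png

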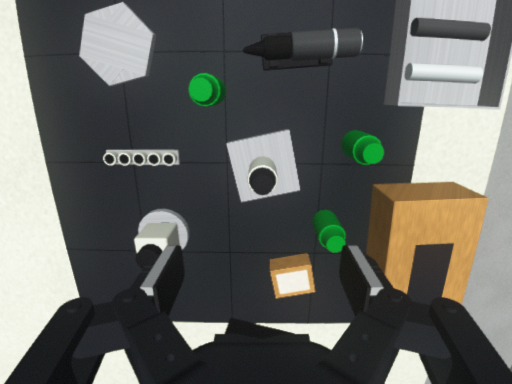

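```bash
python3 -c "
import cv2;p=cv2.imread('pics/w10.png');cv2.imwrite('pics/c10.png',cv2.resize(p[70:260,180:400],None,fx=3,fy=3))"
```

View pics/c10.png

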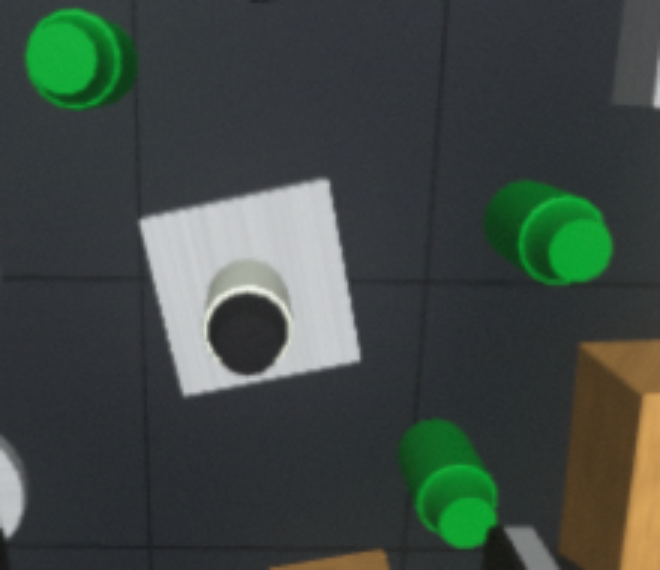

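Request:
{"fn": "drive_tool", "kwargs": {
  "commands": "-1 0.8 0.03 0.17 0; -1 1.7 0.03 0.17 0; -1 2.6 0.03 0.17 0; -1 3.4 0.03 0.17 0; -1 4.0 0.03 0.17 0; -1 4.26 0.03 0.17 0; -1 4.31 0.03 0.17 0; -1 4.31 0.03 0.17 0"
}}

```text
t: 21.28
tool_pos: [0.6194, -0.1439, 0.024]
tool_rot: [1.202, 1.214, -1.202]
contact_force: [0.9, 0.1, -0.1]
opening: 0.0854
```

```bash
python3 to.py 619 -143.5 24 0
```

```text
21.28 [ 619.4 -143.9   24. ] yaw 0.56 open 0.0854 units [-0.001 -0.01  -0.009] turn [np.float64(0.11)]
```

Request:
{"fn": "drive_tool", "kwargs": {
  "commands": "0 0 0 0 0; 0.2 0 0 0 0; 1 0 0 0 0; 1 0 0 0 0; 1 0 0 0 0; 1 0 0 0 0; 1 0 0 0 0"
}}

```text
t: 21.87
tool_pos: [0.6202, -0.1451, 0.0254]
tool_rot: [1.203, 1.211, -1.202]
contact_force: [-1.9, 0.2, 5.7]
opening: 0.0328
```

Request:
{"fn": "drive_tool", "kwargs": {
  "commands": "1 -0.1 0 0 0; 1 -0.4 0 0 0; 1 -0.9 0 0 0; 1 -1.5 0 0 0; 1 -2.1 0 0 0; 1 -2.7 0 0 0; 1 -2.8 0 0 0; 1 -2.8 0 0 0"
}}

```text
t: 22.53
tool_pos: [0.621, -0.1452, 0.1386]
tool_rot: [1.204, 1.208, -1.2]
contact_force: [-0.6, -0.3, 0.2]
opening: 0.0335
```

```bash
python3 to.py 441.5 7.2 140 0
```

```text
22.53 [ 621.  -145.2  138.6] yaw 0.5 open 0.0335 units [-0.064 -4.453 -3.849] turn [np.float64(0.1)]
```

Request:
{"fn": "drive_tool", "kwargs": {
  "commands": "1 0 -0.3 -0.26 0; 1 0 -0.8 -0.7 0; 1 0 -1.4 -1.2 0; 1 0 -2.0 -1.75 0; 1 0 -2.7 -2.35 0; 1 0 -3.3 -2.85 0; 1 0 -4.0 -3.45 0; 1 0 -4.4 -3.85 0"
}}

```text
t: 23.2
tool_pos: [0.4382, 0.0095, 0.1326]
tool_rot: [1.201, 1.218, -1.206]
contact_force: [0.6, -0.5, -1.1]
opening: 0.0332
```

Request:
{"fn": "drive_tool", "kwargs": {
  "commands": "1 0 0 0 0; 1 0 0 0 0; 1 0 0 0 0"
}}

```text
t: 23.45
tool_pos: [0.4417, 0.0077, 0.1345]
tool_rot: [1.202, 1.214, -1.204]
contact_force: [-0.4, 0.2, -1.4]
opening: 0.0333
```

```bash
python3 to.py 441.5 7.2 25.5
```

```text
23.45 [441.7   7.7 134.5] yaw 0.5 open 0.0333 units [ 2.726e+00 -2.000e-03  1.200e-02] turn []
```

Request:
{"fn": "drive_tool", "kwargs": {
  "commands": "1 0.5 0 0 0; 1 1.1 0 0 0; 1 1.7 0 0 0; 1 2.2 0 0 0; 1 2.5 0 0 0; 1 2.62 0 0 0; 1 2.7 0 0 0; 1 2.73 0 0 0"
}}

```text
t: 24.12
tool_pos: [0.4425, 0.0074, 0.0263]
tool_rot: [1.203, 1.213, -1.204]
contact_force: [0.3, 0.2, -1.0]
opening: 0.0332
```

Request:
{"fn": "drive_tool", "kwargs": {
  "commands": "1 0.01 0 0 0; 1 0.02 0 0 0; 1 0.03 0 0 0; 1 0.03 0 0 0"
}}

```text
t: 24.45
tool_pos: [0.4426, 0.0078, 0.0259]
tool_rot: [1.203, 1.212, -1.202]
contact_force: [-0.5, 0.5, 0.2]
opening: 0.0329
```

Request:
{"fn": "drive_tool", "kwargs": {
  "commands": "1 0.02 0 0 0; 1 0.03 0 0 0; 1 0.03 0 0 0; 1 0.03 0 0 0"
}}

```text
t: 24.78
tool_pos: [0.4427, 0.0078, 0.0254]
tool_rot: [1.203, 1.212, -1.202]
contact_force: [-3.0, 0.1, 6.1]
opening: 0.0327
```

Request:
{"fn": "drive_tool", "kwargs": {
  "commands": "0.3 0 0 0 0; 0 0 0 0 0; -0.5 0 0 0 0; -1 0 0 0 0; -1 0 0 0 0; -1 0 0 0 0; -1 0 0 0 0; -1 0 0 0 0"
}}

```text
t: 25.45
tool_pos: [0.4419, 0.0078, 0.0239]
tool_rot: [1.203, 1.213, -1.203]
contact_force: [-0.5, -0.2, 0.1]
opening: 0.0852
```

Request:
{"fn": "drive_tool", "kwargs": {
  "commands": "-1 0 0 0 0; -1 -0.1 0 0 0; -1 -0.6 0 0 0; -1 -1.4 0 0 0; -1 -2.2 0 0 0; -1 -3.0 0 0 0; -1 -3.9 0 0 0; -1 -4.3 0 0 0"
}}

```text
t: 26.12
tool_pos: [0.4441, 0.0076, 0.2018]
tool_rot: [1.205, 1.207, -1.198]
contact_force: [0.2, -0.9, 0.3]
opening: 0.0855
```

```bash
python3 to.py 475 -242 200 3; python3 look.py w11
python3 - <<'E'
from fit import *
from station import ctrl
i=ctrl.camera_info('side');p,d=ctrl.get_image('side');cv2.imwrite('pics/s11.png',p)
fits(pts(d,i),'side')
E
```

```text
26.12 [444.1   7.6 201.8] yaw 0.5 open 0.0855 units [0.059 0.718 6.245] turn [np.float64(-0.5)]
26.1167 [0.4441 0.0076 0.2018] 0.08547809613335292
wrist oblstand rect [472.4 196.3] [12.6  5.2] 2.9 circ [472.3 198.4] 6.3 z 0.0114
wrist wide rect [637.6 122.1] [ 99.8 110.8] 7.3 circ [643.8 122.9] 56.1 z 0.0117
    shoulder rect [627.9 120.9] [22.6 53.9] 4.6 circ [639.  121.8] 26.9 z 0.0566
    top rect [644.9 122. ] [55.2 53.6] 10.4 circ [644.6 122.3] 28.2 z 0.0697
wrist small rect [ 471.9 -237.7] [72.  59.9] 16.1 circ [ 473.6 -243.5] 37.4 z 0.0117
    shoulder rect [ 476.5 -235.7] [43.1 26. ] 4.9 circ [ 476.3 -237.2] 23.9 z 0.061
    top rect [ 473.8 -234.2] [24.   7.3] 14.3 circ [ 474.7 -237.8] 12.0 z 0.0698
wrist sq rect [ 620.2 -143.7] [84.4 84.9] 12.1 circ [ 621.1 -143.3] 58.0 z 0.0118
wrist hex rect [441.3   7.3] [83.6 95.1] 43.1 circ [441.5   7.4] 47.8 z 0.0114
    shoulder rect [441.2   9.3] [31.7 34.4] 89.8 circ [441.3   7.7] 17.9 z 0.0633
    top rect [441.1   8.7] [28.2 26.2] 14.8 circ [441.8   8. ] 14.6 z 0.0812
side oblstand rect [442.  251.4] [ 70.1 109.6] 64.2 circ [442.
[... 288 characters left out ...]
40.6] [53.5 24.4] 1.8 circ [643.9 130.5] 26.8 z 0.0576
    top rect [643.7 125.7] [51.2 51.3] 64.0 circ [644.1 125.2] 27.2 z 0.0683
side small rect [ 471.8 -228.1] [38.8 61.8] 88.6 circ [ 470.9 -236.2] 31.9 z 0.0108
    shoulder rect [ 485.4 -233.5] [29.2 55.4] 41.4 circ [ 476.1 -241.7] 27.8 z 0.0588
    top rect [ 484.3 -239.3] [29.2 12.3] 89.4 circ [ 480.2 -239.2] 14.6 z 0.0742
side sq rect [ 620.1 -140.2] [81.3 80.4] 13.2 circ [ 618.8 -134.8] 51.1 z 0.0104
side hex rect [440.9  15.7] [81.2 80.7] 77.3 circ [440.3  10.6] 45.9 z 0.0104
    shoulder rect [442.5  18.9] [20.  35.1] 78.1 circ [441.2  12.1] 17.6 z 0.0597
    top rect [440.2  11.9] [23.8 24. ] 35.0 circ [440.5  11.3] 13.4 z 0.0788
```

View pics/w11.png

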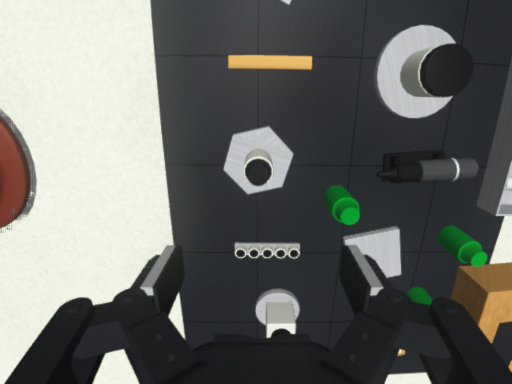

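Slim bottle stands on the hexagon (258,165). On to the square bottle.

Request:
{"fn": "drive_tool", "kwargs": {
  "commands": "-1 0 0.1 0.6 -0.2; -1 0 0.2 1.4 -0.5; -1 0 0.3 2.3 -0.5; -1 0 0.4 3.2 -0.5; -1 0 0.5 4.1 -0.5; -1 0 0.6 5.0 -0.5; -1 0 0.7 5.8 -0.5; -1 0 0.72 6.2 -0.5"
}}

```text
t: 26.88
tool_pos: [0.4722, -0.2426, 0.1942]
tool_rot: [1.172, 1.235, -1.174]
contact_force: [0.8, -0.4, 0.2]
opening: 0.0855
```

Request:
{"fn": "drive_tool", "kwargs": {
  "commands": "-1 0 0 0 0; -1 0 0 0 0; -1 0 0 0 0"
}}

```text
t: 27.13
tool_pos: [0.4726, -0.2385, 0.1952]
tool_rot: [1.171, 1.236, -1.17]
contact_force: [-0.7, 0.6, -1.7]
opening: 0.0851
```

```bash
python3 look.py w12; python3 to.py 476 -242 24 3
```

```text
27.1333 [ 0.4726 -0.2385  0.1952] 0.08511803121997032
wrist small rect [ 473.2 -238.5] [72.8 61. ] 9.3 circ [ 474.3 -244.6] 36.9 z 0.0115
    shoulder rect [ 476.9 -246.5] [43.9 44.5] 1.0 circ [ 476.7 -245.9] 29.4 z 0.0613
    top rect [ 476.6 -245.8] [30.2 30.4] 4.1 circ [ 476.7 -246.1] 15.8 z 0.0775
wrist sq rect [ 620.8 -144.1] [84.6 85. ] 13.0 circ [ 620.8 -143.8] 58.6 z 0.0117
27.18 [ 472.8 -238.4  195.5] yaw 3.08 open 0.0856 units [4.287 0.078 0.099] turn [np.float64(0.02)]
```

View pics/w12.png

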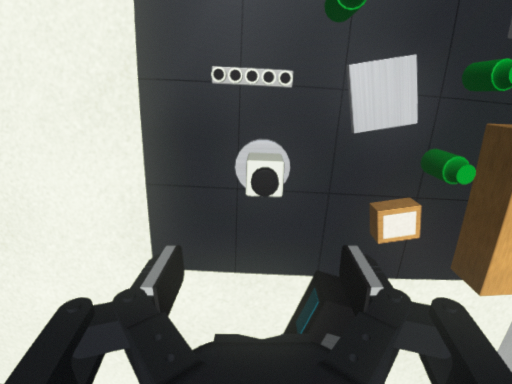

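Run:
```python
from h import *
from station import ctrl
d=np.load('pics/scene0.npy');P=pts(d,ctrl.camera_info('scene'))
for u,v in((105,180),(65,165),(30,180),(80,205),(105,195),(125,210)):print(u,v,P[v,u].round(3))
```

```text
105 180 [ 0.575 -0.407  0.034]
65 165 [ 0.581 -0.504  0.075]
30 180 [ 0.643 -0.564  0.063]
80 205 [ 0.662 -0.434  0.014]
105 195 [ 0.6   -0.402  0.002]
125 210 [ 0.681 -0.3    0.034]
```

Request:
{"fn": "drive_tool", "kwargs": {
  "commands": "-1 0.4 0.1 0.19 -0.1; -1 0.8 0.1 0.19 -0.1; -1 0.8 0.1 0.19 -0.1; -1 0.8 0.1 0.19 -0.1"
}}

```text
t: 27.52
tool_pos: [0.4768, -0.2456, 0.1631]
tool_rot: [1.163, 1.241, -1.163]
contact_force: [-0.1, 0.4, 0.0]
opening: 0.0851
```

```bash
python3 to.py 476.7 -246 24 2.5
```

```text
27.52 [ 476.8 -245.6  163.1] yaw 3.59 open 0.0851 units [3.477e+00 2.000e-03 1.600e-02] turn [np.float64(0.22)]
```

Request:
{"fn": "drive_tool", "kwargs": {
  "commands": "-1 0.6 0 0.01 0.2; -1 1.4 0 0.01 0.2; -1 2.2 0 0.01 0.2; -1 2.8 0 0.01 0.2; -1 3.2 0 0.01 0.2; -1 3.4 0 0.01 0.2; -1 3.46 0 0.01 0.2; -1 3.46 0 0.01 0.2"
}}

```text
t: 28.18
tool_pos: [0.478, -0.2477, 0.0265]
tool_rot: [1.177, 1.229, -1.176]
contact_force: [1.7, -0.4, 0.3]
opening: 0.0856
```

Request:
{"fn": "drive_tool", "kwargs": {
  "commands": "-0.2 0 0 0 0; 0.1 0 0 0 0; 1 0 0 0 0; 1 0 0 0 0; 1 0 0 0 0; 1 0 0 0 0; 1 0 0 0 0"
}}

```text
t: 28.77
tool_pos: [0.4774, -0.2485, 0.0277]
tool_rot: [1.175, 1.229, -1.178]
contact_force: [-4.8, 0.1, 9.1]
opening: 0.0305
```

Request:
{"fn": "drive_tool", "kwargs": {
  "commands": "1 -0.1 0 0 0; 1 -0.4 0 0 0; 1 -0.9 0 0 0; 1 -1.5 0 0 0; 1 -2.1 0 0 0; 1 -2.7 0 0 0; 1 -2.8 0 0 0; 1 -2.8 0 0 0"
}}

```text
t: 29.43
tool_pos: [0.4788, -0.2485, 0.1403]
tool_rot: [1.177, 1.224, -1.175]
contact_force: [-0.0, 0.3, -0.4]
opening: 0.0304
```

```bash
python3 to.py 620.7 -143 140 12.5
```

```text
29.43 [ 478.8 -248.5  140.3] yaw 2.5 open 0.0304 units [ 0.015  3.659 -2.481] turn [np.float64(-2.0)]
```

```bash
python3 look.py w13
python3 - <<'E'
from station import ctrl
import cv2
for n in('scene','side'):
    p,d=ctrl.get_image(n);cv2.imwrite(f'pics/{n}13.png',p)
E
```

```text
29.4333 [ 0.4788 -0.2485  0.1403] 0.03038048912082227
wrist small rect [ 473.8 -236. ] [73.  55.2] 4.5 circ [ 474.3 -244.8] 36.9 z 0.0116
wrist sq rect [ 621.2 -143.9] [85.5 84.8] 12.8 circ [ 620.8 -143.6] 58.4 z 0.0117
```

View pics/w13.png

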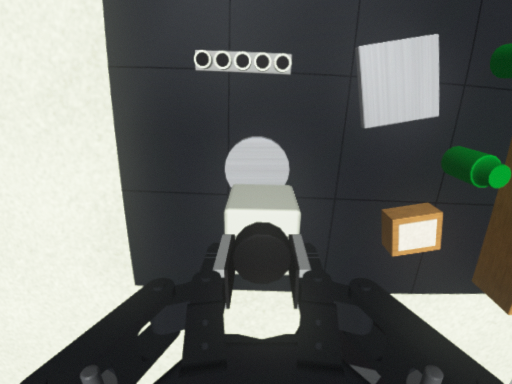

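View pics/scene13.png

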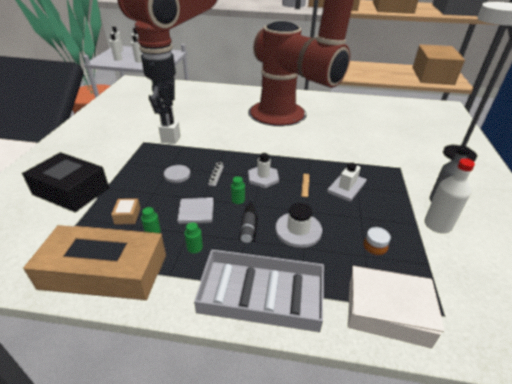

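View pics/side13.png

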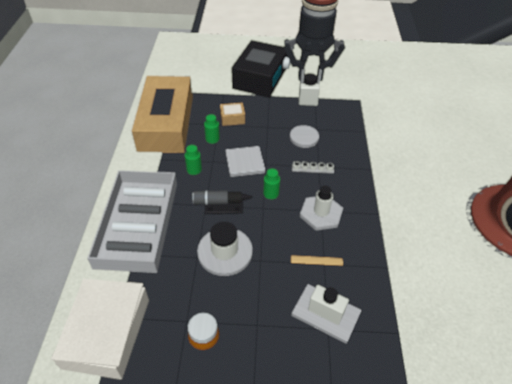

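Run:
```python
from h import *
from station import ctrl
o=ctrl.get_obs();i=ctrl.camera_info('wrist');p,d=ctrl.get_image('wrist');P=pts(d,i)
print(o['tool_pos'],o['opening'],o['contact_force'])
for v in range(180,310,8):
    print(v,' '.join('(%4.0f,%4.0f,%3.0f)'%tuple(P[v,u]*1000) for u in (200,222,232,240,262,285,292,300,315)))
cv2.imwrite('pics/c13.png',cv2.resize(p[170:320,180:350],None,fx=4,fy=4,interpolation=2))
p=cv2.imread('pics/side13.png');cv2.imwrite('pics/d13.png',cv2.resize(p[0:130,230:400],None,fx=4,fy=4,interpolation=2))
```

```text
[ 0.47636668 -0.24690104  0.13556353] 0.0304060185161751 [-0.0686675  -1.14433678 -1.69359826]
180 ( 405,-260, -0) ( 431,-259, -0) ( 444,-255, 12) ( 453,-254, 13) ( 477,-254, 12) ( 503,-252, 12) ( 512,-255,  2) ( 522,-255,  1) ( 539,-254,  2)
188 ( 404,-270, -1) ( 431,-269,  1) ( 456,-224,132) ( 461,-223,134) ( 476,-223,132) ( 492,-223,132) ( 497,-223,129) ( 523,-265,  1) ( 540,-264,  1)
196 ( 404,-280, -1) ( 431,-279,  0) ( 457,-224,149) ( 462,-223,149) ( 476,-223,148) ( 491,-223,148) ( 495,-223,146) ( 524,-275,  0) ( 542,-274, -0)
204 ( 404,-290,  1) ( 431,-289,  0) ( 459,-224,162) ( 463,-223,163) ( 476,-224,161) ( 490,-223,161) ( 494,-223,160) ( 525,-285, -0) ( 543,-284,  1)
212 ( 403,-301, -1) ( 431,-300,  0) ( 460,-226,170) ( 464,-226,169) ( 476,-225,169) ( 489,-225,169) ( 493,-225,168) ( 498,-225,168) ( 544,-294,  1)
220 ( 403,-311,  1) ( 431,-311, -0) ( 459,-231,169) ( 464,-230,169) ( 476,-229,170) ( 489,-229,169) ( 493,-229,170) ( 498,-230,167) ( 545,-305,  1)
228 ( 403,-322,  1) ( 430,-322, -0) ( 460,-236,169) ( 464,-235,169) ( 476,-230,180) ( 490,-234,170) ( 494,-234,170) (
[... 810 characters left out ...]
62,-252,191) ( 454,-391,  1) ( 477,-256,186) ( 514,-388,  1) ( 492,-249,193) ( 494,-240,207) ( 498,-233,216)
284 ( 451,-237,218) ( 460,-241,213) ( 462,-257,192) ( 454,-404,  1) ( 484,-402,  1) ( 515,-402,  0) ( 492,-252,196) ( 494,-241,211) ( 498,-234,219)
292 ( 452,-237,223) ( 460,-244,214) ( 444,-417,  1) ( 455,-417,  1) ( 485,-416,  0) ( 516,-415, -0) ( 493,-256,197) ( 493,-242,214) ( 497,-234,224)
300 ( 454,-236,229) ( 460,-247,215) ( 443,-433, -1) ( 455,-432, -1) ( 485,-430, -0) ( 517,-430, -1) ( 527,-429, -1) ( 493,-245,216) ( 496,-235,228)
308 ( 456,-232,238) ( 463,-231,238) ( 444,-445,  1) ( 455,-446, -0) ( 486,-443,  1) ( 518,-442,  0) ( 528,-442,  0) ( 489,-230,238) ( 494,-229,238)
```

View pics/c13.png

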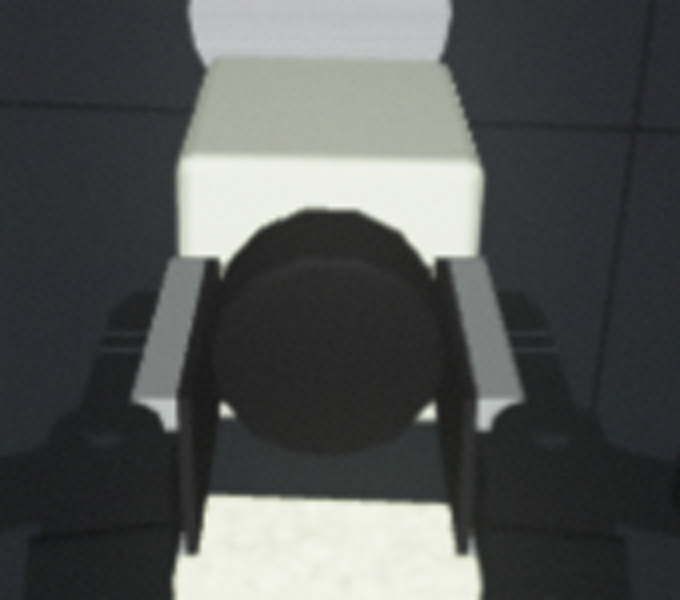

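View pics/d13.png

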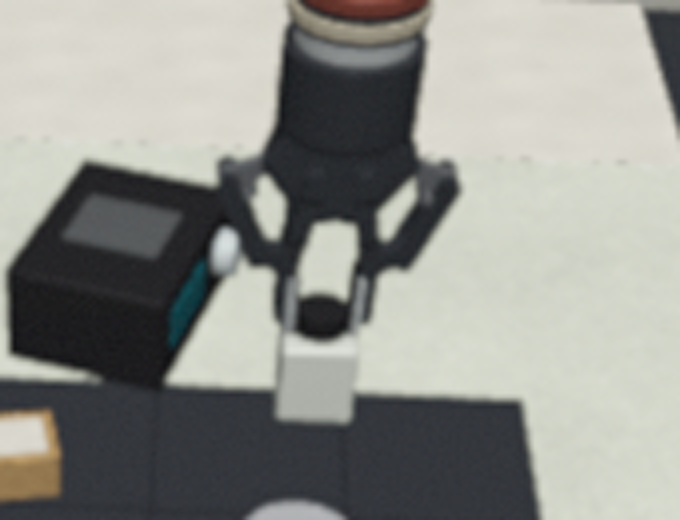

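Run:
```python
from h import *
from station import ctrl
from scipy.spatial.transform import Rotation as R
i=ctrl.camera_info('wrist')
T0=np.array([[ 9.99998505e-01, -1.66480322e-04, -1.72084446e-03,6.25041071e-01],[-7.16255997e-04, -9.45809185e-01, -3.24722148e-01,8.35164494e-02],[-1.57353065e-03,  3.24722895e-01, -9.45807890e-01,3.72495718e-01],[0,0,0,1]])
i=dict(i,T=T0)
d=np.load('pics/wrist0.npy');P=pts(d,i)
m=(P[...,2]>.15)&(P[...,2]<.3)
print('open: lowest finger pts', np.sort(P[...,2][m])[:10])
for v in range(240,330,10):print(v,' '.join('(%4.0f,%4.0f,%3.0f)'%tuple(P[v,u]*1000) for u in (145,155,165,175,180,345,350,360,370)))
```

```text
open: lowest finger pts [0.24234189 0.24253985 0.24296009 0.24301489 0.24305487 0.24309342
 0.24309911 0.24320935 0.24325317 0.24326159]
240 ( 447,-123,  2) ( 463,-123,  2) ( 478,-123,  1) ( 494,-122,  2) ( 501,-123,  2) ( 735, -96, 49) ( 741, -95, 51) ( 774,-123,  1) ( 790,-124,  0)
250 ( 451,-132, 15) ( 466,-132, 15) ( 577,  11,252) ( 581,  10,251) ( 582,   7,246) ( 668,   9,249) ( 669,  11,251) ( 753,-105, 59) ( 792,-141,  1)
260 ( 441,-160, -0) ( 572,   7,255) ( 580,  11,262) ( 582,   7,255) ( 582,   2,247) ( 668,   4,251) ( 668,   9,258) ( 671,  11,261) ( 679,   7,255)
270 ( 570,   6,262) ( 578,  11,269) ( 582,  10,268) ( 582,   2,257) ( 582,  -2,250) ( 667,  -0,253) ( 667,   5,260) ( 668,  11,269) ( 673,  11,269)
280 ( 576,  11,276) ( 580,  11,276) ( 582,   7,271) ( 582,  -2,259) ( 582,  -7,252) ( 667,  -5,255) ( 668,  -0,261) ( 668,   8,272) ( 670,  11,276)
290 ( 578,  10,281) ( 582,  10,281) ( 582,   2,272) ( 582,  -7,261) ( 493,-213,  5) ( 668, -10,256) ( 667,  -4,263) ( 668,   4,274) ( 669,  10,281)
300 ( 581,  11,288) ( 581,   4,281) ( 583,  -1,275) ( 485,-227, 11) ( 493,-226, 13) ( 763,-237,  0) ( 667,  -9,265) ( 667,   1,277) ( 670,   4,280)
310 ( 584,  12,295) ( 587,  11,294) ( 582,  -5,276) ( 492,-224, 37) ( 498,-229, 31) ( 766,-258,  0) ( 774,-258,  0) ( 668,  -4,278) ( 663,  12,295)
320 ( 588,  16,304) ( 591,  16,304) ( 595,  17,305) ( 498,-225, 56) ( 497,-245, 36) ( 768,-279,  1) ( 777,-279,  1) ( 656,  18,305) ( 659,  17,304)
```

```bash
python3 to.py 620.7 -144 135.5 12.5
```

```text
29.63 [ 476.2 -246.8  135.2] yaw 2.5 open 0.0301 units [-0.012  3.722 -2.41 ] turn [np.float64(-2.0)]
```

Request:
{"fn": "drive_tool", "kwargs": {
  "commands": "1 0 0.3 -0.2 -0.1; 1 0 0.7 -0.45 -0.4; 1 0 1.2 -0.8 -0.7; 1 0 1.75 -1.15 -1.0; 1 0 2.3 -1.5 -1.3; 1 0 2.9 -1.9 -1.6; 1 0 3.4 -2.2 -1.9; 1 0 3.7 -2.4 -2.0"
}}

```text
t: 30.3
tool_pos: [0.6216, -0.1435, 0.1352]
tool_rot: [1.045, 1.309, -1.046]
contact_force: [-0.8, 0.4, -1.5]
opening: 0.0304
```

Request:
{"fn": "drive_tool", "kwargs": {
  "commands": "1 0 0 0 0; 1 0 0 0 0; 1 0 0 0 0"
}}

```text
t: 30.55
tool_pos: [0.62, -0.1457, 0.1366]
tool_rot: [1.047, 1.306, -1.049]
contact_force: [-0.4, -0.1, -1.3]
opening: 0.0305
```

```bash
python3 to.py 620.7 -144 29; python3 look.py w14
```

```text
30.55 [ 620.  -145.7  136.6] yaw 12.46 open 0.0305 units [ 2.69   0.033 -0.036] turn []
30.55 [ 0.62   -0.1457  0.1366] 0.030520874218290524
wrist small rect [ 474.7 -244.3] [72.7 72.8] 19.8 circ [ 473.9 -244.7] 37.4 z 0.0117
wrist sq rect [ 620.6 -140.9] [84.3 79.3] 12.7 circ [ 620.8 -141.2] 56.6 z 0.0116
wrist hex rect [445.1 -20.7] [82.9 32.6] 9.6 circ [442.5  -5.3] 41.4 z 0.0115
```

View pics/w14.png

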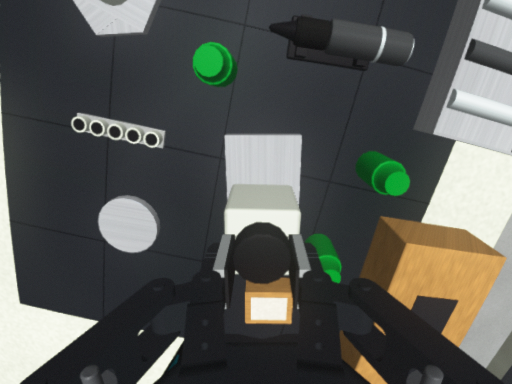

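Request:
{"fn": "drive_tool", "kwargs": {
  "commands": "1 0.5 0.02 -0.03 0; 1 1.1 0.02 -0.03 0; 1 1.7 0.02 -0.03 0; 1 2.2 0.02 -0.03 0; 1 2.5 0.02 -0.03 0; 1 2.6 0.02 -0.03 0; 1 2.64 0.02 -0.03 0; 1 2.66 0.02 -0.03 0"
}}

```text
t: 31.27
tool_pos: [0.6222, -0.1445, 0.0323]
tool_rot: [1.048, 1.303, -1.047]
contact_force: [-0.2, -0.3, -0.8]
opening: 0.03
```

Request:
{"fn": "drive_tool", "kwargs": {
  "commands": "1 0.01 0 0 0; 1 0.02 0 0 0; 1 0.03 0 0 0; 1 0.03 0 0 0"
}}

```text
t: 31.6
tool_pos: [0.6221, -0.1441, 0.0308]
tool_rot: [1.047, 1.303, -1.046]
contact_force: [0.2, 0.6, -2.1]
opening: 0.0306
```

Request:
{"fn": "drive_tool", "kwargs": {
  "commands": "1 0.02 0 0 0; 1 0.04 0 0 0; 1 0.05 0 0 0; 1 0.05 0 0 0; 1 0.05 0 0 0"
}}

```text
t: 32.02
tool_pos: [0.6215, -0.1439, 0.0279]
tool_rot: [1.047, 1.305, -1.047]
contact_force: [-0.2, 0.7, -1.7]
opening: 0.0303
```

Request:
{"fn": "drive_tool", "kwargs": {
  "commands": "1 0.01 0 0 0; 1 0.02 0 0 0; 1 0.03 0 0 0; 1 0.03 0 0 0; 1 0.03 0 0 0"
}}

```text
t: 32.43
tool_pos: [0.6217, -0.144, 0.0277]
tool_rot: [1.047, 1.305, -1.047]
contact_force: [-3.4, 1.1, 5.2]
opening: 0.0302
```

Request:
{"fn": "drive_tool", "kwargs": {
  "commands": "0.3 0 0 0 0; 0 0 0 0 0; -0.5 0 0 0 0; -1 0 0 0 0; -1 0 0 0 0; -1 0 0 0 0; -1 0 0 0 0; -1 0 0 0 0"
}}

```text
t: 33.1
tool_pos: [0.6216, -0.144, 0.0267]
tool_rot: [1.047, 1.305, -1.047]
contact_force: [0.0, 0.7, -0.1]
opening: 0.0852
```

Request:
{"fn": "drive_tool", "kwargs": {
  "commands": "-1 0 0 0 0; -1 -0.1 0 0 0; -1 -0.6 0 0 0; -1 -1.4 0 0 0; -1 -2.2 0 0 0; -1 -3.0 0 0 0; -1 -3.9 0 0 0; -1 -4.3 0 0 0"
}}

```text
t: 33.77
tool_pos: [0.6237, -0.1447, 0.2055]
tool_rot: [1.048, 1.296, -1.043]
contact_force: [0.7, 0.6, 1.2]
opening: 0.0853
```

```bash
python3 to.py 441.5 7.8 200 0; python3 look.py w15
```

```text
33.77 [ 623.7 -144.7  205.5] yaw 12.5 open 0.0853 units [ 0.091 -3.624 -4.708] turn [np.float64(2.5)]
33.7667 [ 0.6237 -0.1447  0.2055] 0.08525802024140668
wrist small rect [ 473.9 -244.8] [73.8 73.2] 4.4 circ [ 474.5 -244.6] 37.6 z 0.0116
wrist sq rect [ 621.2 -143.4] [84.2 83.6] 12.4 circ [ 621.4 -143.6] 58.0 z 0.0116
    shoulder rect [ 621.9 -142.1] [43.5 44.3] 10.9 circ [ 621.9 -142. ] 29.6 z 0.0613
    top rect [ 621.  -141.7] [30.7 30.3] 11.5 circ [ 621.5 -142.1] 15.9 z 0.0775
wrist hex rect [444.7 -11. ] [95.7 49. ] 10.7 circ [441.5   6.4] 47.9 z 0.0115
    shoulder rect [445.4  -4.9] [32.3 11.3] 15.7 circ [443.9   0.5] 16.1 z 0.062
    top rect [444.5  -5. ] [20.4  5.6] 10.5 circ [444.   -2.3] 10.2 z 0.0682
```

View pics/w15.png

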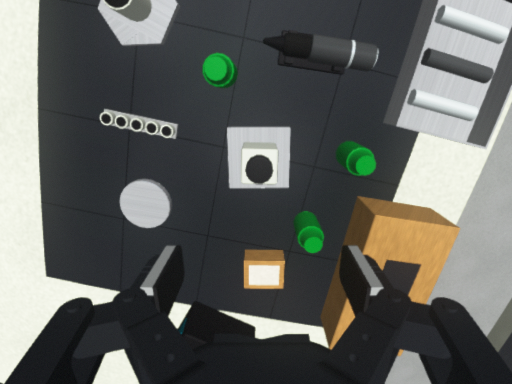

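Square bottle is centred on the square stand within ~1.5 mm. Last: slim bottle from the hexagon.

Request:
{"fn": "drive_tool", "kwargs": {
  "commands": "-1 0 -0.3 -0.4 0.4; -1 0 -0.8 -1.0 0.9; -1 0 -1.3 -1.7 1.4; -1 0 -1.8 -2.4 1.9; -1 0 -2.4 -3.1 2.5; -1 0 -3.0 -3.8 2.5; -1 0 -3.5 -4.5 2.5; -1 0 -3.62 -4.7 2.5"
}}

```text
t: 34.48
tool_pos: [0.4366, 0.0105, 0.1982]
tool_rot: [1.208, 1.212, -1.208]
contact_force: [-0.0, -0.3, -1.3]
opening: 0.0852
```

Request:
{"fn": "drive_tool", "kwargs": {
  "commands": "-1 0 0 0 0; -1 0 0 0 0; -1 0 0 0 0"
}}

```text
t: 34.73
tool_pos: [0.4403, 0.0076, 0.199]
tool_rot: [1.21, 1.208, -1.209]
contact_force: [-0.4, -0.3, 0.1]
opening: 0.0853
```

```bash
python3 to.py 441.6 7.8 12 0; python3 look.py w16|grep -A3 hex
```

```text
34.73 [440.3   7.6 199. ] yaw -0.03 open 0.0853 units [ 4.675  0.029 -0.007] turn [np.float64(-0.01)]
wrist hex rect [441.    7.1] [95.7 84.3] 72.8 circ [441.    7.4] 48.2 z 0.0114
    shoulder rect [441.7  10. ] [30.7 35.1] 88.0 circ [441.6   7.8] 17.8 z 0.0634
    top rect [441.6   8.6] [28.1 25.7] 8.6 circ [441.5   8.7] 14.5 z 0.0812
```

Request:
{"fn": "drive_tool", "kwargs": {
  "commands": "-1 0.8 0.03 0 0; -1 1.7 0.03 0 0; -1 2.6 0.03 0 0; -1 3.4 0.03 0 0; -1 4.1 0.03 0 0; -1 4.5 0.03 0 0; -1 4.75 0.03 0 0; -1 4.75 0.03 0 0"
}}

```text
t: 35.45
tool_pos: [0.4391, 0.0079, 0.0062]
tool_rot: [1.208, 1.213, -1.214]
contact_force: [-0.6, 0.5, -0.1]
opening: 0.0854
```

Request:
{"fn": "drive_tool", "kwargs": {
  "commands": "0 0 0 0 0; 0.2 0 0 0 0; 1 0 0 0 0; 1 0 0 0 0; 1 0 0 0 0; 1 0 0 0 0; 1 0 0 0 0"
}}

```text
t: 36.03
tool_pos: [0.442, 0.008, 0.0105]
tool_rot: [1.21, 1.207, -1.207]
contact_force: [-1.4, 0.5, 6.8]
opening: 0.0346
```

Request:
{"fn": "drive_tool", "kwargs": {
  "commands": "1 -0.1 0 0 0; 1 -0.4 0 0 0; 1 -0.9 0 0 0; 1 -1.5 0 0 0; 1 -2.1 0 0 0; 1 -2.7 0 0 0; 1 -2.9 0 0 0; 1 -2.9 0 0 0"
}}

```text
t: 36.7
tool_pos: [0.4425, 0.008, 0.1275]
tool_rot: [1.211, 1.205, -1.205]
contact_force: [-0.0, -0.2, -1.3]
opening: 0.0346
```

```bash
python3 to.py 474.5 -244 125 0
```

```text
36.7 [442.5   8.  127.5] yaw 0.01 open 0.0346 units [0.071 0.799 6.301] turn [np.float64(0.0)]
```

Request:
{"fn": "drive_tool", "kwargs": {
  "commands": "1 0 0.05 0.4 0; 1 0 0.15 1.1 0; 1 0 0.25 2.0 0; 1 0 0.35 2.9 0; 1 0 0.5 3.8 0; 1 0 0.6 4.7 0; 1 0 0.75 5.6 0; 1 0 0.8 6.2 0"
}}

```text
t: 37.37
tool_pos: [0.4718, -0.242, 0.1223]
tool_rot: [1.21, 1.211, -1.212]
contact_force: [0.6, -0.2, -0.6]
opening: 0.0347
```

Request:
{"fn": "drive_tool", "kwargs": {
  "commands": "1 0 0 0.08 0; 1 0 0 0.08 0; 1 0 0 0.08 0; 1 0 0 0.08 0"
}}

```text
t: 37.7
tool_pos: [0.4721, -0.2414, 0.1236]
tool_rot: [1.209, 1.212, -1.209]
contact_force: [-1.0, 0.6, -0.1]
opening: 0.0342
```

```bash
python3 to.py 474.5 -244 12 0; python3 look.py w17
```

```text
37.7 [ 472.1 -241.4  123.6] yaw 0.07 open 0.0342 units [2.789 0.063 0.07 ] turn [np.float64(0.01)]
37.7 [ 0.4721 -0.2414  0.1236] 0.03419304988609486
wrist small rect [ 474.7 -241.9] [66.6 72.9] 86.0 circ [ 474.4 -244.9] 37.0 z 0.0116
wrist sq rect [ 620.9 -144. ] [85.4 84.8] 12.4 circ [ 621.  -143.7] 58.4 z 0.0117
    shoulder rect [ 621.  -142.9] [44.8 44.5] 11.1 circ [ 621.  -142.5] 29.6 z 0.0613
    top rect [ 620.7 -142.8] [31.7 31.4] 47.7 circ [ 621.  -142.8] 16.2 z 0.0775
```

View pics/w17.png

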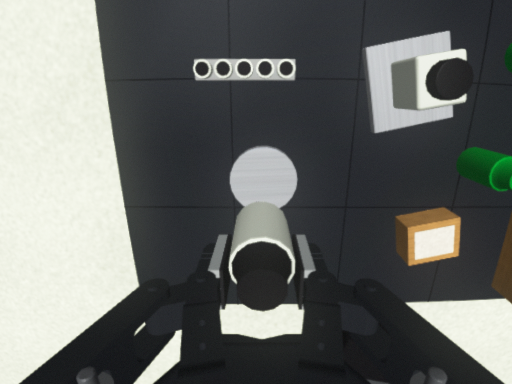

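Request:
{"fn": "drive_tool", "kwargs": {
  "commands": "1 0.5 0.03 0.06 0; 1 1.1 0.03 0.06 0; 1 1.7 0.03 0.06 0; 1 2.2 0.03 0.06 0; 1 2.5 0.03 0.06 0; 1 2.66 0.03 0.06 0; 1 2.74 0.03 0.06 0; 1 2.74 0.03 0.06 0"
}}

```text
t: 38.42
tool_pos: [0.4742, -0.2451, 0.0153]
tool_rot: [1.209, 1.209, -1.209]
contact_force: [-0.2, 0.8, -0.6]
opening: 0.0344
```

Request:
{"fn": "drive_tool", "kwargs": {
  "commands": "1 0.01 0 0 0; 1 0.02 0 0 0; 1 0.03 0 0 0; 1 0.03 0 0 0"
}}

```text
t: 38.75
tool_pos: [0.4744, -0.2457, 0.0148]
tool_rot: [1.209, 1.208, -1.209]
contact_force: [-0.6, -0.4, -1.0]
opening: 0.0348
```

Request:
{"fn": "drive_tool", "kwargs": {
  "commands": "1 0.03 0 -0.03 0; 1 0.06 0 -0.03 0; 1 0.08 0 -0.03 0; 1 0.08 0 -0.03 0; 1 0.08 0 -0.03 0"
}}

```text
t: 39.17
tool_pos: [0.4739, -0.2441, 0.0107]
tool_rot: [1.209, 1.209, -1.209]
contact_force: [0.3, -0.8, 0.2]
opening: 0.0345
```

Request:
{"fn": "drive_tool", "kwargs": {
  "commands": "1 0.01 0 0 0; 1 0.02 0 0 0; 1 0.03 0 0 0; 1 0.03 0 0 0; 1 0.03 0 0 0"
}}

```text
t: 39.58
tool_pos: [0.474, -0.2443, 0.0105]
tool_rot: [1.209, 1.209, -1.209]
contact_force: [-3.4, 1.8, 6.1]
opening: 0.0344
```

Request:
{"fn": "drive_tool", "kwargs": {
  "commands": "0.3 0 0 0 0; 0 0 0 0 0; -0.5 0 0 0 0; -1 0 0 0 0; -1 0 0 0 0; -1 0 0 0 0; -1 0 0 0 0; -1 0 0 0 0"
}}

```text
t: 40.25
tool_pos: [0.4739, -0.2441, 0.0095]
tool_rot: [1.209, 1.209, -1.209]
contact_force: [0.6, -0.7, 0.5]
opening: 0.0857
```

Request:
{"fn": "drive_tool", "kwargs": {
  "commands": "-1 0 0 0 0; -1 -0.1 0 0 0; -1 -0.6 0 0 0; -1 -1.4 0 0 0; -1 -2.2 0 0 0; -1 -3.0 0 0 0; -1 -3.9 0 0 0; -1 -4.7 0 0 0"
}}

```text
t: 40.92
tool_pos: [0.474, -0.2442, 0.2002]
tool_rot: [1.209, 1.208, -1.209]
contact_force: [1.1, -0.6, 0.4]
opening: 0.0855
```

Request:
{"fn": "drive_tool", "kwargs": {
  "commands": "-1 0 0.4 -0.8 0; -1 0 0.8 -1.6 0; -1 0 1.2 -2.4 0; -1 0 1.6 -3.2 0; -1 0 1.6 -3.2 0; -1 0 1.6 -3.2 0"
}}

```text
t: 41.42
tool_pos: [0.5383, -0.1148, 0.1979]
tool_rot: [1.206, 1.21, -1.207]
contact_force: [0.5, -0.5, -0.1]
opening: 0.0853
```

```bash
python3 look.py w18
python3 - <<'E'
from fit import *
from station import ctrl
for n in('side','scene'):
    i=ctrl.camera_info(n);p,d=ctrl.get_image(n);cv2.imwrite(f'pics/{n}18.png',p)
    fits(pts(d,i),n)
o=ctrl.get_obs();print(o['t'],o['contact_force'])
E
```

```text
41.4167 [ 0.5383 -0.1148  0.1979] 0.08532188560531638
wrist wide rect [645.3  71.9] [62.8 10.6] 1.6 circ [645.1  76.8] 31.4 z 0.0115
wrist small rect [ 475.5 -240.6] [65.  73.3] 74.1 circ [ 473.9 -244.4] 37.2 z 0.0117
    shoulder rect [ 475.3 -240.6] [26.4 35.5] 72.1 circ [ 474.1 -244.1] 17.8 z 0.0618
    top rect [ 474.5 -243.6] [26.8 26. ] 7.9 circ [ 474.1 -243.2] 14.4 z 0.0809
wrist sq rect [ 620.9 -143.1] [83.4 84.1] 12.9 circ [ 620.1 -143.6] 58.0 z 0.0116
    shoulder rect [ 621.2 -142. ] [43.2 44.1] 11.0 circ [ 621.3 -141.9] 29.4 z 0.0612
    top rect [ 621.1 -141.9] [30.2 30.5] 28.2 circ [ 620.7 -141.9] 15.8 z 0.0774
wrist hex rect [441.6   7.2] [96.1 84.2] 13.0 circ [441.4   7.8] 48.1 z 0.0115
side oblstand rect [441.8 251. ] [ 70.6 109.5] 63.5 circ [441.4 251.1] 62.7 z 0.0107
    shoulder rect [443.5 252.6] [32.2 61.6] 63.8 circ [443.4 252.1] 33.2 z 0.06
    top rect [443.4 252.6] [24.9 24. ] 9.4 circ [443.4 251.9] 13.1 z 0.078
side wide rect [642.4 133.5] [108.9  95.3] 8.1 circ [643.3 126.8] 55.8 z 0.0106
    shoulder rect [640.8 142. ] [51.7 21.2] 10.4 circ [642.6 132.2] 
[... 1071 characters left out ...]
   top rect [649.3 123.8] [47.4 49.6] 10.8 circ [647.4 124.1] 26.6 z 0.0706
scene small rect [ 486.2 -237.7] [48.5 63.5] 20.9 circ [ 478.6 -242.1] 33.9 z 0.0132
    shoulder rect [ 484.5 -238.3] [13.8 34.1] 22.7 circ [ 478.8 -240.7] 17.1 z 0.0577
    top rect [ 482.2 -238.9] [14.2 25.4] 25.2 circ [ 477.  -241.3] 12.7 z 0.0754
scene sq rect [ 626.5 -139.5] [78.6 81. ] 10.3 circ [ 626.6 -141.6] 53.2 z 0.013
    shoulder rect [ 631.8 -129.3] [28.6 55.3] 51.4 circ [ 624.6 -138.3] 27.7 z 0.0599
    top rect [ 625.3 -138.4] [25.7 27.7] 65.7 circ [ 626.2 -139.3] 15.0 z 0.0759
scene hex rect [442.9   6.3] [77.5 79.4] 71.8 circ [445.9  10.9] 44.2 z 0.0127
41.5667 [ 1.02792485 -0.00298505  1.21094794]
```

View pics/w18.png

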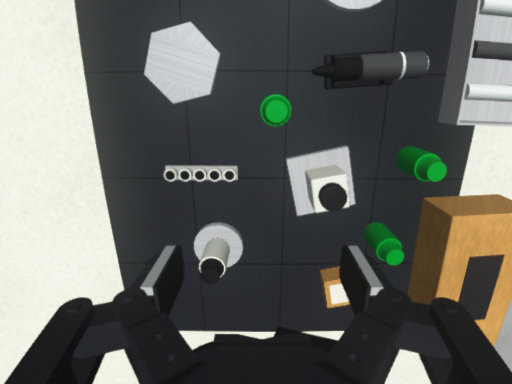

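View pics/side18.png

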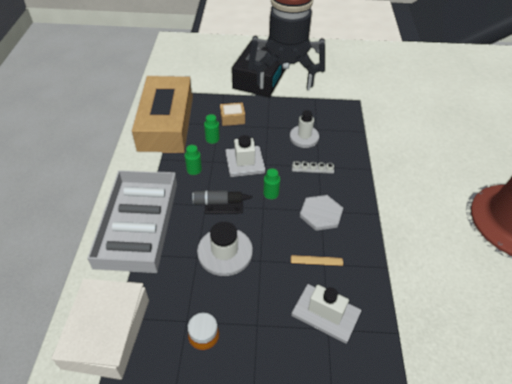

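All four bottles stand upright and centred on their own stands, the machine is untouched, and the hand is clear. I am handing it in.

```bash
python3 -c "
from station import ctrl
print(ctrl.finish_job())"
```

```text
the job is handed in; nothing more can be done
None
```

The job is handed in at about 41.6 s of the 131 s allowed. In my last checks, all four bottles stood upright on their own stands. The hexagonal stand served as the parking place for two swaps: oblong bottle with wide jar, then slim bottle with square bottle.

**Final positions:** the wrist camera put every bottle about 1 to 2 mm from the middle of its stand, against the 12 mm limit. The jar and oblong bottle had drifted mostly out of the wrist view at the end. For those two I rely on the wrist reading just after each was placed and on the last side picture. Shoulder and cap heights matched standing on a stand. The arm was clear of everything at about 0.2 m.

**Look-alikes and machine:** the pen machine and the green look-alikes look unmoved in the pictures. I did not measure the machine's position.

**Checks that disagreed:**
- **Cameras:** the scene and side cameras differ from the wrist camera by 2 to 5 mm in absolute position. Relative to its stand, each bottle still looked well inside 12 mm; the side and scene views put the square bottle 3 to 5 mm off with its edges part hidden.
- **Fingers:** in the wrist depth picture the finger tips sit about 33 mm (shut) to 46 mm (open) higher than the reported tool position. The square bottle was therefore carried by its cap and the others by the upper part of the body. I gripped lower on the last move.

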